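# Rub down the seam and press the feet onto a case panel

## Task

Finish the case panel in the bench press. First rub its raised seam with the burnishing block, sliding it from the brass line nearest the pedal to the other brass line with light, steady pressure of about 5 N, and put the block back on the middle of its grey felt pad. Then stand every black foot from the green mat upright in a pocket of its own on the panel, press the red pedal with the gripper right down to its stop and hold it there for five seconds, and let it come up again, leaving the spool, jar and tin alone.

Things in the scene. Friction and masses are not known exactly. Their poses are not given: they have to be found in the camera images.
- press: Fixed grey bench press holding a burgundy case panel. Origin: middle of the base's underside; base 18 mm thick, x -100 to 120, y -180 to 180 mm. x points away from the robot, y along the seam and the pockets, towards the pedal. Panel top 25 mm above the bench. Pockets along x = 0, seam strip along x = -75. A blue box 70 mm tall stands at x 65 to 125, y 180 to 230.
- flap: Clear pressing flap with steel arms, 125 mm long, hinged at press x = +95, 60 mm above the bench (its origin). Pedal up: it stands open, leaning 19 degrees back from upright, away from the robot. The pedal swings it down to press x -35, y -165 to 165 (keep clear); at the pedal's stop it lies under 1 mm above seated feet; a foot sitting proud blocks it.
- seam: The panel's raised seam: a burgundy strip with a white line, 24 mm wide (x), 280 mm long (y), 12 mm thick, top 42 mm above the bench when free. Origin: centre of its underside, axes as the press. It is sprung and yields straight down, up to 10 mm: 1 N to start, then about 1 N per mm (5 N at about 4 mm). A brass line crosses it 90 mm either side of its middle.
- seam_start (a point): Point on top of the seam strip at the brass line nearer the pedal (strip y = +90 mm): rubbing starts here.
- seam_end (a point): Point on top of the seam strip at the other brass line (strip y = -90 mm): rubbing ends here.
- pedal_angle (a joint): Angle of the hinged spring pedal: 0 up, 0.28 rad fully down on its stop. It springs back up when let go. Its hinge runs along press y, at press x = +80, 30 mm above the bench; the treading end is towards the robot. About 7 N on the pad starts it, 14 N at most holds it on its stop.
- pedal_top (a point): Centre of the top of the red pedal pad (70 x 64 mm), 130 mm from the hinge towards the robot, at press y = +250 mm. About 77 mm above the bench when up, about 42 mm when down, when it is level; it tilts back 16 degrees when up.
- pedal: The pedal: steel lever with a red ribbed pad 70 x 64 x 10 mm at its free end. Origin: on its hinge; its x lies along the lever, the pad at x = -130 mm.
- burnisher: Loose burnishing block, 150 g: white plastic sole 90 x 34 x 18 mm (x, y, z) with a wooden rib on top, 64 mm long (x), 20 mm thick (y), rising from 18 to 52 mm, to be pinched across y from above. Origin: centre of the sole's underside, z up. Starts on the grey felt pad. It may cover the seam in any direction; its long side along the strip is natural.
- felt: Fixed grey felt pad where the burnisher lives, 170 x 110 x 3 mm (x, y, z). Origin: centre of its underside; the burnisher stands 3 mm above that.
- mat: Fixed green mat, 200 x 200 x 3 mm, on which the feet start. Origin: centre of its underside.
- spool: Bystander: spool of red thread, 44 mm diameter, 60 mm tall. Origin: centre of its underside. Leave alone.
- jar: Bystander: green glass jar with a white lid, 60 mm diameter, 80 mm tall. Origin: centre of its underside. Leave alone.
- tin: Bystander: tin, 70 mm diameter, 70 mm tall. Origin: centre of its underside. Leave alone.
- pocket0 (a point): Centre of the floor of square pocket 0 on the panel (press y = 120 mm), 25 mm above the bench: 46 mm square inside, white floor, fenced by a steel rim 3 mm thick and 6 mm high. Pockets are 80 mm apart.
- foot0: Loose round black rubber luggage foot: upright cylinder, 38 mm diameter, 28 mm tall, 45 g, a brass band near its underside and a small brass disc on top. Origin: centre of its underside; z up when upright. Starts on the green mat; may be absent (None): 3 or 4 of the four are there. All feet are alike and any foot may go in any pocket.
- pocket1 (a point): Centre of the floor of square pocket 1 on the panel (press y = 40 mm), 25 mm above the bench: 46 mm square inside, white floor, fenced by a steel rim 3 mm thick and 6 mm high. Pockets are 80 mm apart.
- foot1: Loose round black rubber luggage foot: upright cylinder, 38 mm diameter, 28 mm tall, 45 g, a brass band near its underside and a small brass disc on top. Origin: centre of its underside; z up when upright. Starts on the green mat; may be absent (None): 3 or 4 of the four are there. All feet are alike and any foot may go in any pocket.
- pocket2 (a point): Centre of the floor of square pocket 2 on the panel (press y = -40 mm), 25 mm above the bench: 46 mm square inside, white floor, fenced by a steel rim 3 mm thick and 6 mm high. Pockets are 80 mm apart.
- foot2: Loose round black rubber luggage foot: upright cylinder, 38 mm diameter, 28 mm tall, 45 g, a brass band near its underside and a small brass disc on top. Origin: centre of its underside; z up when upright. Starts on the green mat; may be absent (None): 3 or 4 of the four are there. All feet are alike and any foot may go in any pocket.
- pocket3 (a point): Centre of the floor of square pocket 3 on the panel (press y = -120 mm), 25 mm above the bench: 46 mm square inside, white floor, fenced by a steel rim 3 mm thick and 6 mm high. Pockets are 80 mm apart.
- foot3: Loose round black rubber luggage foot: upright cylinder, 38 mm diameter, 28 mm tall, 45 g, a brass band near its underside and a small brass disc on top. Origin: centre of its underside; z up when upright. Starts on the green mat; may be absent (None): 3 or 4 of the four are there. All feet are alike and any foot may go in any pocket.
Mind the look-alikes: they are no part of the job. Leave any blue or pink look-alike of the foot3 alone.

How it is judged (in metres and radians):
On the way, in this order (a step that is already met when the one before it is completed fails the run):
1. the burnisher presses the seam (2 to 15 N), its middle within 20 mm of the starting brass line (contact force between burnisher and seam between 2 and 15 N and y of burnisher in the frame of seam between 0.07 and 0.11 m and angle between burnisher's own z axis and vertical below 0.2 rad).
2. still pressing, its middle has come a third of the way (30 mm before the seam's middle, within 20 mm) (contact force between burnisher and seam between 2 and 15 N and y of burnisher in the frame of seam between 0.01 and 0.05 m and angle between burnisher's own z axis and vertical below 0.2 rad).
3. still pressing, two thirds of the way (30 mm past the seam's middle, within 20 mm) (contact force between burnisher and seam between 2 and 15 N and y of burnisher in the frame of seam between -0.05 and -0.01 m and angle between burnisher's own z axis and vertical below 0.2 rad).
4. still pressing, its middle is within 20 mm of the other brass line (contact force between burnisher and seam between 2 and 15 N and y of burnisher in the frame of seam between -0.11 and -0.07 m and angle between burnisher's own z axis and vertical below 0.2 rad).
5. the burnisher is back on its felt pad and every foot stands in a pocket (((horizontal distance between foot0 and pocket0 below 0.008 m and z of foot0 in the frame of pocket0 below 0.003 m) or (horizontal distance between foot0 and pocket1 below 0.008 m and z of foot0 in the frame of pocket1 below 0.003 m) or (horizontal distance between foot0 and pocket2 below 0.008 m and z of foot0 in the frame of pocket2 below 0.003 m) or (horizontal distance between foot0 and pocket3 below 0.008 m and z of foot0 in the frame of pocket3 below 0.003 m)) and angle between each of foot0, foot1, foot2, foot3, burnisher's own z axis and vertical below 0.12 rad and ((horizontal distance between foot1 and pocket0 below 0.008 m and z of foot1 in the frame of pocket0 below 0.003 m) or (horizontal distance between foot1 and pocket1 below 0.008 m and z of foot1 in the frame of pocket1 below 0.003 m) or (horizontal distance between foot1 and pocket2 below 0.008 m and z of foot1 in the frame of pocket2 below 0.003 m) or (horizontal distance between foot1 and pocket3 below 0.008 m and z of foot1 in the frame of pocket3 below 0.003 m)) and ((horizontal distance between foot2 and pocket0 below 0.008 m and z of foot2 in the frame of pocket0 below 0.003 m) or (horizontal distance between foot2 and pocket1 below 0.008 m and z of foot2 in the frame of pocket1 below 0.003 m) or (horizontal distance between foot2 and pocket2 below 0.008 m and z of foot2 in the frame of pocket2 below 0.003 m) or (horizontal distance between foot2 and pocket3 below 0.008 m and z of foot2 in the frame of pocket3 below 0.003 m)) and ((horizontal distance between foot3 and pocket0 below 0.008 m and z of foot3 in the frame of pocket0 below 0.003 m) or (horizontal distance between foot3 and pocket1 below 0.008 m and z of foot3 in the frame of pocket1 below 0.003 m) or (horizontal distance between foot3 and pocket2 below 0.008 m and z of foot3 in the frame of pocket2 below 0.003 m) or (horizontal distance between foot3 and pocket3 below 0.008 m and z of foot3 in the frame of pocket3 below 0.003 m)) and horizontal distance between burnisher and felt below 0.035 m and z of burnisher in the frame of felt below 0.008 m and value of joint pedal_angle below 0.03 rad), for 0.2 s.
6. the gripper holds the pedal on its stop (above 0.26 rad) for 4 s with every foot in a pocket (((horizontal distance between foot0 and pocket0 below 0.008 m and z of foot0 in the frame of pocket0 below 0.003 m) or (horizontal distance between foot0 and pocket1 below 0.008 m and z of foot0 in the frame of pocket1 below 0.003 m) or (horizontal distance between foot0 and pocket2 below 0.008 m and z of foot0 in the frame of pocket2 below 0.003 m) or (horizontal distance between foot0 and pocket3 below 0.008 m and z of foot0 in the frame of pocket3 below 0.003 m)) and angle between each of foot0, foot1, foot2, foot3's own z axis and vertical below 0.12 rad and ((horizontal distance between foot1 and pocket0 below 0.008 m and z of foot1 in the frame of pocket0 below 0.003 m) or (horizontal distance between foot1 and pocket1 below 0.008 m and z of foot1 in the frame of pocket1 below 0.003 m) or (horizontal distance between foot1 and pocket2 below 0.008 m and z of foot1 in the frame of pocket2 below 0.003 m) or (horizontal distance between foot1 and pocket3 below 0.008 m and z of foot1 in the frame of pocket3 below 0.003 m)) and ((horizontal distance between foot2 and pocket0 below 0.008 m and z of foot2 in the frame of pocket0 below 0.003 m) or (horizontal distance between foot2 and pocket1 below 0.008 m and z of foot2 in the frame of pocket1 below 0.003 m) or (horizontal distance between foot2 and pocket2 below 0.008 m and z of foot2 in the frame of pocket2 below 0.003 m) or (horizontal distance between foot2 and pocket3 below 0.008 m and z of foot2 in the frame of pocket3 below 0.003 m)) and ((horizontal distance between foot3 and pocket0 below 0.008 m and z of foot3 in the frame of pocket0 below 0.003 m) or (horizontal distance between foot3 and pocket1 below 0.008 m and z of foot3 in the frame of pocket1 below 0.003 m) or (horizontal distance between foot3 and pocket2 below 0.008 m and z of foot3 in the frame of pocket2 below 0.003 m) or (horizontal distance between foot3 and pocket3 below 0.008 m and z of foot3 in the frame of pocket3 below 0.003 m)) and value of joint pedal_angle above 0.26 rad and contact force between the fingers and pedal above 1 N), for 4 s.
7. the pedal is let up again (value of joint pedal_angle below 0.03 rad), for 0.2 s.
At the end, for the whole second after the job is handed in: Every foot stands upright (within 0.12 rad) and at rest on the floor of a pocket, within 8 mm of its centre; the burnisher stands flat on the felt pad, within 35 mm of its middle, at rest; the pedal is up (below 0.03 rad) (all of step 5 and linear speed of each of foot0, foot1, foot2, foot3, burnisher below 0.02 m/s); the robot touches nothing.
It fails at once if the spool is pushed more than 25 mm or tipped over (distance of spool from where it was at the start of the episode above 0.025 m or angle between spool's own z axis and vertical above 0.4 rad).
It fails at once if the jar is pushed more than 25 mm or tipped over (distance of jar from where it was at the start of the episode above 0.025 m or angle between jar's own z axis and vertical above 0.4 rad).
It fails at once if the tin is pushed more than 25 mm or tipped over (distance of tin from where it was at the start of the episode above 0.025 m or angle between tin's own z axis and vertical above 0.4 rad).
Of foot0, foot1, foot2, foot3 only 3 to 4 are there at a start; the rules pass over those that are not, and their reading is None.
At some moment in a run one of burnisher, foot0, foot1, foot2, foot3 may be knocked a few centimetres aside while the robot is not near it.
Once in a run the grip may slacken for a moment while it holds something.
It also fails if it takes over 208 s, if anything falls off the work surface, if the arm or the gripper's body presses on something with over 40 N, if the wrist force passes 120 N, or if a joint passes its speed limit or range.

## Robot

A 7-joint arm with a two-finger parallel gripper is mounted at the origin on the work surface. World frame = base frame: x ahead of the robot, y to its left, z up, the work surface at z = 0. Lengths are in mm, angles in rad, forces in N, time in s.
With the tool pointing down it reaches from about 425 to 875 mm from the base axis. Payload 4.7 kg.
Tool frame: the origin (TCP) lies at the very end of the fingers, on their centre line; the grasp point (between the pads) lies env.grip_depth behind it (env.grip_depth is the distance from the TCP to the grasp point, in mm); z points along the fingers, y is the direction in which the jaws open and shut (so a half turn about z gives the same grasp; the last joint's range is limited). The gripper opens to 87 mm and grips with 3 to 60 N. Pads are 19 mm wide; open, the fingers measure 117 mm over their backs; the gripper's body (75 mm by 190 mm) begins 51 mm behind the grasp point.
Start: joints at [1.12, 0.321, -0.07, 1.45, 0.023, 1.371, -0.057], TCP at [291.343, -581.075, 189.587] pointing down, gripper open.
Joint ranges: [-2.86, 2.86], [-0.3, 2.09], [-1.38, 1.24], [0.06, 2.45], [-1.56, 4.7], [0.09, 2.05], [-2.69, 2.69]. Speed limits (rad/s): [2.57, 2.57, 3.14, 3.14, 3.14, 3.14, 3.14].

## Interface

Orientations are given as a unit quaternion [x, y, z, w].
In Python, from workcell import env gives the robot as it stands.
- The arm moves only by the tool arm_command, never from a script. Its argument "series" is a list of rows, each a list of 3 entries, a list of its own where there are three numbers: the shift along the tool's x, y, z in mm, then the turn about the tool's z in rad, then the closure in counts, from 0 (fully open) to 255 (shut). A call has 1 to 12 rows; each row is the pose to reach, as a shift and turn from the pose commanded when the call began, along the tool's axes at that moment; what a row does not reach only later rows make up. A row lasts 1/12 s, in which the tool goes at most 41.7 mm and 7.16 degrees, less where a joint would pass 70% of its speed; a pose out of reach is approached as far as the arm can. A call with a gripper value outside its range is refused whole. The fingers move at their own pace and stop on an object; "force" is the grip in N (left out, the last holds). Time passes only in rows, so rows that repeat a pose let the fingers close. It gives the time, the measured TCP pose, the force and the opening at its end, in the units of the state.
- env.sense(): the state, without advancing time (a new reading comes with each control period).
- env.snapshot(name): name is "scene" or "top" or "wrist"; returns a dict with "color" (480x640x3 uint8, red, green, blue), "range_z" (480x640 float32, mm along the optical axis (not along the pixel's ray), 0 where there is no reading), "fovy" (degrees; the focal length in pixels is half the picture's height over the tangent of half this angle, whatever the lens; pixels are square), "cx", "cy" (the principal point, pixels), "k1" (the pictures are not rectified: a ray, as slopes to the right and down, at radius r is drawn at 1 + k1 r^2 times it, then the intrinsics apply), "rvec" (rotation vector, rad) and "tvec" (3), from world to camera coordinates, as OpenCV has them. Camera axes: x right, y down, z forward; pixel columns grow to the right and rows downward; lengths in mm; the calibration is good to about 2 mm. A picture is of the moment at which its call begins.
- env.close_job(): hands the job in, once; it reports no verdict.
The state is a dict: "t": time; "joint_pos": joint angles; "joint_vel": joint speeds; "effort": joint torques, N m; "ee_pos": TCP position; "orientation": TCP orientation; "wrist_force": force on the tool from outside, world axes, zero at the start; "torque": the same for the moment, N m; "width": finger opening in mm.
Only numpy, scipy, OpenCV 4.12 (cv2) and the standard library are available. Lean on these libraries where they do the work, as an engineer would, in place of code of your own. Each camera call takes 0.05 s, during which the arm holds its last target. There are 200 camera calls.

## Working session

There is one attempt and no reset: what is moved stays moved. The work goes in short steps, Python scripts to look and compute and a tool call to move; the robot and the scene stay as the last step left them, time stands still between calls to the robot, and variables do not carry over. Pictures are saved under pics/ and viewed, about 12 in all and at most 16, crops included, and the job is handed in when it is done.

Besides the shell and the picture viewer there is one more tool, called by a JSON object that holds its "method" and its "body". arm_command: Moves the arm, as the interface text tells. Its arguments: {"type":"object","properties":{"series":{"type":"array"},"force":{"type":"number"}},"required":["series"]}

```bash
mkdir -p pics; ls
cat > h.py <<'E'
import numpy as np, cv2
from workcell import env
from scipy.spatial.transform import Rotation as R
def K(s):
    f=240/np.tan(np.radians(s["fovy"]/2)); return f
def snap(n,fn=None):
    s=env.snapshot(n)
    if fn: cv2.imwrite("pics/"+fn+".png",s["color"][:,:,::-1])
    return s
def ray(s,u,v):
    f=K(s); d=np.array([(u-s["cx"])/f,(v-s["cy"])/f]); x=d.copy()
    for _ in range(20): x=d/(1+s["k1"]*(x@x))
    Rm=cv2.Rodrigues(np.array(s["rvec"],float))[0]
    o=-Rm.T@np.array(s["tvec"],float).ravel()
    return o,Rm.T@np.array([x[0],x[1],1.0])
def on(s,u,v,z):
    o,d=ray(s,u,v); return o+d*(z-o[2])/d[2]
def proj(s,p):
    Rm=cv2.Rodrigues(np.array(s["rvec"],float))[0]; c=Rm@np.array(p,float)+np.array(s["tvec"],float).ravel()
    x=c[:2]/c[2]; x=x*(1+s["k1"]*(x@x)); return x*K(s)+[s["cx"],s["cy"]]
def cloud(s):
    f=K(s); v,u=np.mgrid[0:480,0:640]; d=np.stack([(u-s["cx"])/f,(v-s["cy"])/f],-1); x=d.copy()
    for _ in range(15): x=d/(1+s["k1"]*(x**2).sum(-1,keepdims=True))
    Z=s["range_z"][...,None]; P=np.concatenate([x*Z,Z],-1)
    Rm=cv2.Rodrigues(np.array(s["rvec"],float))[0]
    W=(P-np.array(s["tvec"],float).ravel())@Rm; W[s["range_z"]<=0]=np.nan
    return W
def loc(p,o=None):  # world delta -> tool axes
    st=env.sense(); return R.from_quat(st["orientation"]).inv().apply(np.array(p)-st["ee_pos"])
E
python3 - <<'E'
from h import *
np.set_printoptions(precision=3,suppress=True)
for n in("scene","top","wrist"):
    s=snap(n,n+"0"); o,d=ray(s,320,240); print(n,s["fovy"],s["cx"],s["cy"],s["k1"],o,d)
print(env.sense(),env.grip_depth, R.from_quat(env.sense()["orientation"]).as_matrix())
E
```

```text
pics
scene 44.09481752111833 313.1548979698171 230.6501341599559 -0.11964390853186126 [ 1172.739 -1004.691   874.453] [-0.42   0.702 -0.575]
top 53.52106102944552 322.5112110282559 241.59333041839912 -0.06287538420126344 [ 463.635  -41.362 1392.221] [ 0.094  0.    -0.996]
wrist 68.29605656623141 314.32291316847704 238.7680226535581 -0.05262671092847613 [ 355.5   -549.183  382.666] [-0.229 -0.132 -0.965]
{'t': 0.15, 'joint_pos': array([ 1.12 ,  0.322, -0.07 ,  1.451,  0.023,  1.371, -0.057]), 'joint_vel': array([ 0.   , -0.002,  0.   , -0.005, -0.001, -0.001, -0.   ]), 'effort': array([ -0.001, -49.179,  -0.405, -31.288,  -0.064,   0.04 ,   0.   ]), 'ee_pos': array([ 291.096, -580.646,  188.72 ]), 'orientation': array([ 0.973,  0.23 , -0.   , -0.001]), 'wrist_force': array([ 0.385, -0.032, -0.344]), 'torque': array([-0.007, -0.017,  0.018]), 'width': 86.67477743200652} 18.700000000000003 [[ 0.894  0.448 -0.001]
 [ 0.448 -0.894  0.001]
 [-0.    -0.001 -1.   ]]
```

View pics/top0.png

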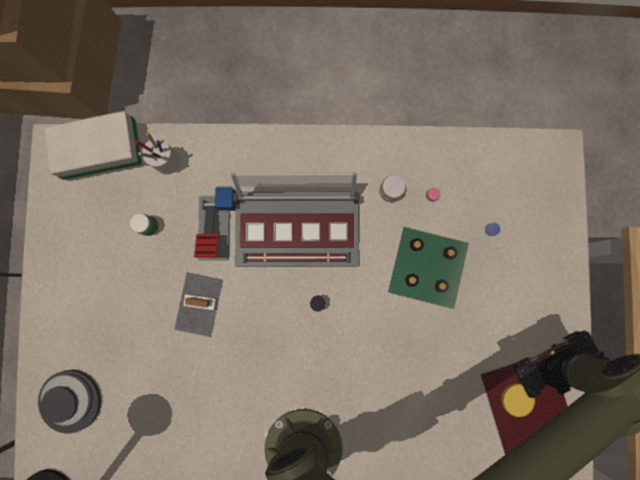

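View pics/scene0.png

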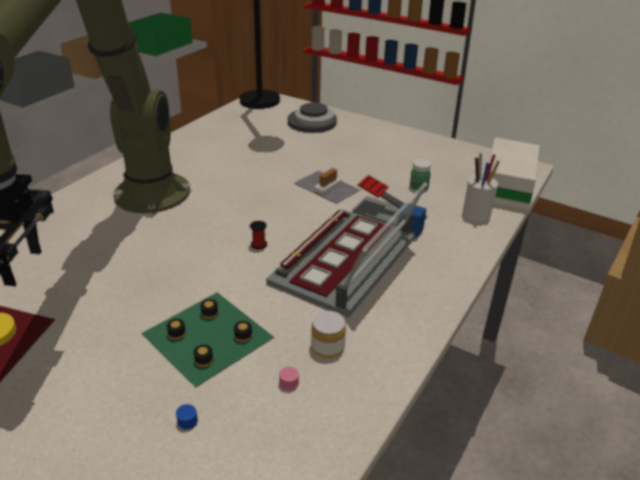

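Top view: the four black feet with brass discs on the green mat are at (417,244), (450,253), (412,280) and (442,286). The blue (493,229) and pink (433,194) pieces are look-alikes off the mat. The burnisher is at (199,302), the pedal pad at (207,245), the spool at (318,302), the jar at (144,223) and the tin at (394,186).

```bash
cat >> h.py <<'E'
def blobs(m,lo=15):
    n,l,st,c=cv2.connectedComponentsWithStats(m.astype(np.uint8),connectivity=8)
    return [(st[i],c[i],l==i) for i in range(1,n) if st[i,4]>=lo]
E
python3 - <<'E'
from h import *
np.set_printoptions(precision=1,suppress=True)
s=snap("top"); c=s["color"]; hsv=cv2.cvtColor(c,cv2.COLOR_RGB2HSV); H,S,V=cv2.split(hsv)
v,u=np.mgrid[0:480,0:640]
def roi(a,b,cc,d): return (u>=a)&(u<b)&(v>=cc)&(v<d)
print("brass discs")
for st,ce,_ in blobs((H>8)&(H<30)&(S>90)&(V>90)&roi(385,475,225,310),6): print(ce,st[4],on(s,*ce,28))
print("black")
for st,ce,_ in blobs((V<50)&(S<160)&roi(385,475,225,310),20): print(ce,st[4],on(s,*ce,25))
print("pockets")
P=[]
for st,ce,_ in blobs((S<60)&(V>150)&roi(240,352,215,250),60): P.append(on(s,*ce,25)); print(ce,st[4],P[-1])
print("rib")
for st,ce,m in blobs((H<20)&(S>100)&roi(180,220,290,315),20): print(ce,st[4],on(s,*ce,55),cv2.minAreaRect(np.argwhere(m)[:,::-1].astype(np.float32)))
print("felt/sole")
for st,ce,m in blobs((S<60)&(V>150)&roi(180,220,290,315),20): print(ce,st[4])
for st,ce,m in blobs((V<110)&(S<40)&roi(170,230,270,340),200): 
    r=cv2.minAreaRect(np.argwhere(m)[:,::-1].astype(np.float32)); print(ce,st[4],r,on(s,*r[0],3),[on(s,*q,3) for q in cv2.boxPoints(r)])
print("pedal red")
for st,ce,m in blobs(((H<6)|(H>174))&(S>150)&(V>80)&roi(190,225,230,262),20): print(ce,st[4],on(s,*ce,77),cv2.minAreaRect(np.argwhere(m)[:,::-1].astype(np.float32)))
print("brass lines")
for st,ce,m in blobs((H>10)&(H<30)&(S>90)&(V>110)&roi(240,352,250,266),3): print(ce,st[4],on(s,*ce,42))
print("others")
for n,p,z in(("spool",(318,302),60),("jar",(144,223),80),("tin",(394,186),70)): print(n,on(s,*p,z))
for a in(.1,): print("base",on(s,303,445,0))
W=cloud(s); print(W[258,295],W[258,320],W[240,207],W[302,199],W[280,412])
E
```

```text
brass discs
[417. 244.] 37 [ 584.  -321.4   28. ]
[450.8 252.4] 35 [ 560.5 -419.5   28. ]
[412.1 279.9] 38 [ 480.4 -306.3   28. ]
[442.1 285.9] 37 [ 464. -393.   28.]
black
[415.5 244.5] 75 [ 582.8 -317.7   25. ]
[448.  252.3] 62 [ 560.9 -412.    25. ]
[410.8 279.9] 71 [ 480.6 -303.2   25. ]
[438.7 285.2] 52 [ 466.  -383.9   25. ]
pockets
[255.4 231.5] 283 [616.2 145.7  25. ]
[283.4 231.8] 268 [616.1  64.7  25. ]
[310.1 231.3] 262 [618.3 -12.3  25. ]
[338.2 230.9] 231 [620.2 -93.6  25. ]
rib
[197.1 302. ] 136 [413.1 301.2  55. ] ((196.9499969482422, 301.8499755859375), (22.485998153686523, 6.222539901733398), 8.130102157592773)
felt/sole
[198.6 303.3] 106
[218.3 309. ] 28
[198.4 304.7] 1678 ((198.521240234375, 303.8992614746094), (36.61836242675781, 58.30096435546875), 11.88865852355957) [405.6 310.3   3. ] [array([333.2, 378.3,   3. ]), array([499. , 348.2,   3. ]), array([478.2, 242.2,   3. ]), array([313.1, 273.1,   3. ])]
pedal red
[206.6 245.5] 395 [570.3 273.9  77. ] ((206.0, 245.0), (22.0, 22.0), 90.0)
brass lines
[264.3 256.9] 26 [542.  116.7  42. ]
[327.9 257. ] 24 [543.4 -64.   42. ]
others
spool [416.8 -37.2  60. ]
jar [631.4 451.7  80. ]
tin [ 744.5 -249.1   70. ]
base [6.6 2.1 0. ]
[539.9  29.5  39.1] [540.2 -41.7  45.4] [585.7 273.7  74.9] [413.  296.   54.9] [ 480.3 -306.2   27.6]
```

{"method": "arm_command", "body": {"series": [[[420, -327, -11], -0.965, 0], [[420, -327, -11], -0.965, 0], [[420, -327, -11], -0.965, 0], [[420, -327, -11], -0.965, 0], [[420, -327, -11], -0.965, 0], [[420, -327, -11], -0.965, 0], [[420, -327, -11], -0.965, 0], [[420, -327, -11], -0.965, 0], [[420, -327, -11], -0.965, 0], [[420, -327, -11], -0.965, 0], [[420, -327, -11], -0.965, 0], [[420, -327, -11], -0.965, 0]]}}

```text
t: 1.2
ee_pos: [506.6, -127.9, 200.1]
orientation: [0.755, 0.655, -0.0, 0.0]
wrist_force: [0.1, -0.6, 0.2]
width: 87.2
```

{"method": "arm_command", "body": {"series": [[[404, -152, 70], 0, 0], [[404, -152, 70], 0, 0], [[404, -152, 70], 0, 0], [[404, -152, 70], 0, 0], [[404, -152, 70], 0, 0], [[404, -152, 70], 0, 0], [[404, -152, 70], 0, 0], [[404, -152, 70], 0, 0], [[404, -152, 70], 0, 0], [[404, -152, 70], 0, 0], [[404, -152, 70], 0, 0], [[404, -152, 70], 0, 0]]}}

```text
t: 2.2
ee_pos: [409.2, 297.3, 129.5]
orientation: [0.752, 0.659, 0.0, -0.002]
wrist_force: [-0.3, -0.1, 0.4]
width: 87.0
```

Run:
```python
from h import *
np.set_printoptions(precision=2,suppress=True)
s=snap("wrist","w1"); st=env.sense(); print(st["ee_pos"],st["orientation"],st["wrist_force"])
hsv=cv2.cvtColor(s["color"],cv2.COLOR_RGB2HSV); H,S,V=cv2.split(hsv)
for b,ce,m in blobs((H<20)&(S>100)&(V>60),400):
    r=cv2.minAreaRect(np.argwhere(m)[:,::-1].astype(np.float32)); print(ce,b,r,on(s,*r[0],55),[on(s,*q,55)[:2] for q in cv2.boxPoints(r)])
```

```text
[410.69 294.17 129.51] [ 0.75  0.66 -0.   -0.  ] [-0.02 -0.36 -0.19]
[317.92 223.97] [ 305  183   26   83 2023] ((317.5, 224.0), (82.0, 25.0), 90.0) [413.86 307.28  55.  ] [array([408.61, 339.98]), array([427.33, 337.5 ]), array([419.45, 272.58]), array([399.56, 275.21])]
[530.57 236.13] [ 491  195   81   88 4511] ((531.450439453125, 238.261962890625), (84.25263977050781, 82.33415985107422), 87.70938873291016) [582.41 273.43  55.  ] [array([547.61, 310.63]), array([613.63, 305.03]), array([620.72, 233.09]), array([550.16, 240.08])]
[116.84 319.87] [103 289  35  62 695] ((118.99112701416016, 319.32757568359375), (31.84981918334961, 62.08159255981445), 6.519801616668701) [234.69 246.99  55.  ] [array([208.7 , 221.38]), array([232.72, 277.53]), array([258.92, 271.05]), array([236.54, 214.71])]
[510.76 318.66] [492 289  34  62 609] ((509.5733337402344, 319.3736877441406), (62.10111999511719, 31.079771041870117), 83.2901611328125) [565.73 203.37  55.  ] [array([548.94, 232.75]), array([575.13, 232.34]), array([583.75, 172.07]), array([555.99, 172.68])]
[467.61 371.72] [ 284  357  356   26 4744] ((461.58599853515625, 371.7236022949219), (18.99053382873535, 355.58062744140625), 88.19125366210938) [523.64 157.27  55.  ] [array([367.63, 183.03]), array([690.44, 145.83]), array([694.3 , 124.47]), array([365.05, 163.39])]
```

View pics/w1.png

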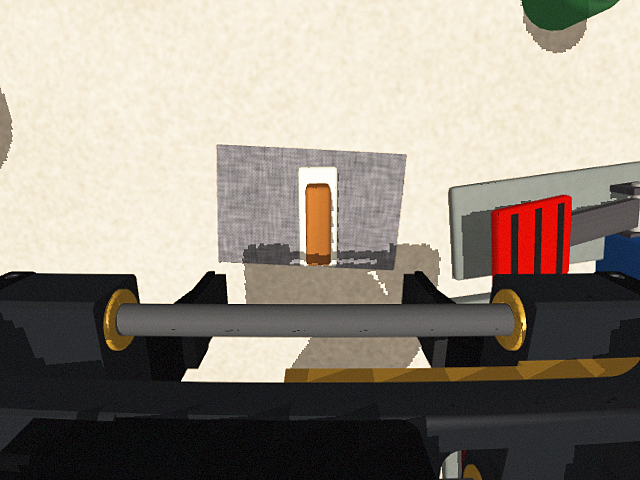

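The wrist view shows the rib lined up between the fingers, at (318,224), about 13 mm further along tool x. I'll go down, grip it and lift.

{"method": "arm_command", "body": {"series": [[[13, 1.3, 30], 0, 0], [[13, 1.3, 70], 0, 0], [[13.4, 1.3, 95], 0, 0], [[13.4, 1.3, 104], 0, 0], [[13.4, 1.3, 104], 0, 0], [[13.4, 1.3, 104], 0, 120], [[13.4, 1.3, 104], 0, 255], [[13.4, 1.3, 104], 0, 255], [[13.4, 1.3, 104], 0, 255], [[13.4, 1.3, 104], 0, 255], [[13.4, 1.3, 104], 0, 255], [[13.4, 1.3, 104], 0, 255]], "force": 35}}

```text
t: 3.25
ee_pos: [415.9, 304.7, 26.1]
orientation: [0.755, 0.656, 0.0, 0.0]
wrist_force: [0.1, -0.5, 0.1]
width: 48.0
```

{"method": "arm_command", "body": {"series": [[[0, 0, -5], 0, 255], [[0, 0, -20], 0, 255], [[0, 0, -40], 0, 255], [[0, 0, -60], 0, 255], [[0, 0, -80], 0, 255], [[0, 0, -80], 0, 255]]}}

```text
t: 3.75
ee_pos: [417.8, 306.7, 109.9]
orientation: [0.755, 0.656, 0.003, 0.001]
wrist_force: [0.3, 0.5, 0.2]
width: 8.2
```

Run:
```python
from h import *
np.set_printoptions(precision=2,suppress=True)
st=env.sense(); print({k:st[k] for k in("t","ee_pos","orientation","wrist_force","width")})
s=snap("wrist","w2")
hsv=cv2.cvtColor(s["color"],cv2.COLOR_RGB2HSV); H,S,V=cv2.split(hsv)
for b,ce,m in blobs((H<20)&(S>100)&(V>60),200): print(ce,b)
# felt
for b,ce,m in blobs((S<45)&(V>60)&(V<185),2000): 
    r=cv2.minAreaRect(np.argwhere(m)[:,::-1].astype(np.float32)); print("felt?",b,r,on(s,*r[0],3))
```

```text
{'t': 3.75, 'ee_pos': array([417.82, 306.71, 109.87]), 'orientation': array([0.76, 0.66, 0.  , 0.  ]), 'wrist_force': array([0.31, 0.47, 0.23]), 'width': 8.16092806363178}
[308.01 240.32] [ 294  199   28   88 2175]
[532.6  258.06] [ 491  210   86   94 5352]
[308.74 373.12] [  98  362  393   21 5307]
felt? [  201   158   200   128 17988] ((298.12396240234375, 222.9410400390625), (199.54537963867188, 122.04510498046875), 2.4540319442749023) [406.05 312.76   3.  ]
felt? [ 446  172  194  123 8816] ((546.2540893554688, 234.30007934570312), (97.22897338867188, 201.79623413085938), 81.54497528076172) [625.87 271.1    3.  ]
felt? [ 575  213   65   66 2537] ((607.2295532226562, 246.2871856689453), (47.31999969482422, 79.63999938964844), 73.73979187011719) [685.75 251.02   3.  ]
felt? [  13  303  136   34 3257] ((80.61278533935547, 318.827392578125), (135.65318298339844, 30.691495895385742), 1.5481576919555664) [184.48 249.65   3.  ]
felt? [ 477  302  150   79 4172] ((543.7485961914062, 316.67413330078125), (70.85531616210938, 158.8837890625), 63.90457534790039) [626.55 188.09   3.  ]
felt? [ 280  305   70   33 2077] ((314.5, 321.0), (69.0, 32.0), 0.0) [406.94 217.27   3.  ]
```

View pics/w2.png

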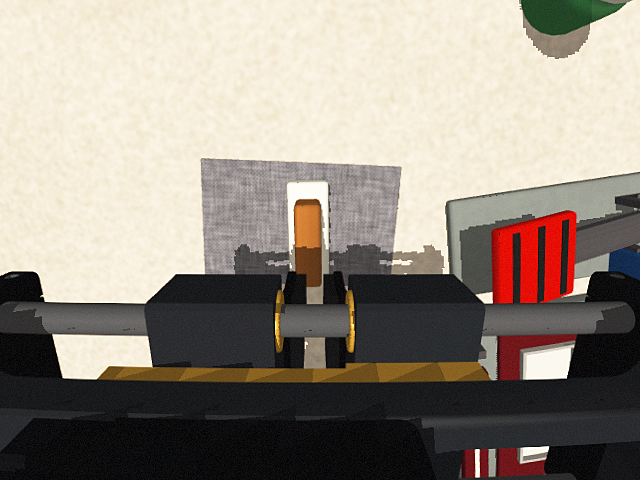

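The fingers are slower than I allowed for: the block is still on the felt, with its rib at (308,242). I'll measure it again.

Run:
```python
from h import *
np.set_printoptions(precision=2,suppress=True)
s=snap("wrist"); st=env.sense(); print(st["ee_pos"])
hsv=cv2.cvtColor(s["color"],cv2.COLOR_RGB2HSV); H,S,V=cv2.split(hsv)
b,ce,m=blobs((H<20)&(S>100)&(V>60),200)[0]
r=cv2.minAreaRect(np.argwhere(m)[:,::-1].astype(np.float32)); print(r)
p=on(s,*r[0],55); print(p,[on(s,*q,55)[:2] for q in cv2.boxPoints(r)],loc([p[0],p[1],25]))
s=snap("top"); H,S,V=cv2.split(cv2.cvtColor(s["color"],cv2.COLOR_RGB2HSV))
```

```text
[416.22 304.88 106.54]
((308.3662109375, 241.5154571533203), (87.46178436279297, 27.08950424194336), 88.60282135009766)
[414.36 308.44  55.  ] [array([408.78, 341.17]), array([427.67, 338.94]), array([420.31, 273.47]), array([400.11, 275.83])] [ 3.23 -2.48 81.53]
```

{"method": "arm_command", "body": {"series": [[[0, 0, 0], 0, 80], [[0, 0, 0], 0, 80], [[0, 0, 0], 0, 80], [[0, 0, 0], 0, 80], [[0, 0, 0], 0, 80], [[3, -2, 0], 0, 80], [[3, -2, 0], 0, 80], [[3, -2, 30], 0, 80], [[3, -2, 60], 0, 80], [[3, -2, 75], 0, 80], [[3, -2, 81], 0, 80], [[3, -2, 81], 0, 80]]}}

```text
t: 4.9
ee_pos: [413.0, 307.5, 23.6]
orientation: [0.755, 0.656, -0.001, -0.001]
wrist_force: [-0.8, -0.6, 0.7]
width: 58.9
```

{"method": "arm_command", "body": {"series": [[[0, 0, 0], 0, 200], [[0, 0, 0], 0, 200], [[0, 0, 0], 0, 255], [[0, 0, 0], 0, 255], [[0, 0, 0], 0, 255], [[0, 0, 0], 0, 255], [[0, 0, 0], 0, 255], [[0, 0, 0], 0, 255], [[0, 0, 0], 0, 255], [[0, 0, 0], 0, 255], [[0, 0, 0], 0, 255], [[0, 0, 0], 0, 255]], "force": 35}}

```text
t: 5.9
ee_pos: [414.1, 307.9, 24.8]
orientation: [0.755, 0.656, -0.0, 0.0]
wrist_force: [-1.0, -0.1, 0.1]
width: 0.9
```

{"method": "arm_command", "body": {"series": [[[0, 0, -5], 0, 255], [[0, 0, -20], 0, 255], [[0, 0, -40], 0, 255], [[0, 0, -60], 0, 255], [[0, 0, -75], 0, 255], [[0, 0, -75], 0, 255], [[0, 0, -75], 0, 255]]}}

```text
t: 6.48
ee_pos: [414.8, 308.2, 100.6]
orientation: [0.755, 0.655, 0.001, 0.001]
wrist_force: [-0.4, -0.3, -0.3]
width: 0.4
```

Run:
```python
from h import *
np.set_printoptions(precision=2,suppress=True)
st=env.sense(); print({k:st[k] for k in("t","ee_pos","orientation","wrist_force","width")})
s=snap("wrist","w3")
```

```text
{'t': 6.4833, 'ee_pos': array([414.8 , 308.22, 100.63]), 'orientation': array([0.76, 0.66, 0.  , 0.  ]), 'wrist_force': array([-0.42, -0.25, -0.31]), 'width': 0.42244152772534704}
```

View pics/w3.png

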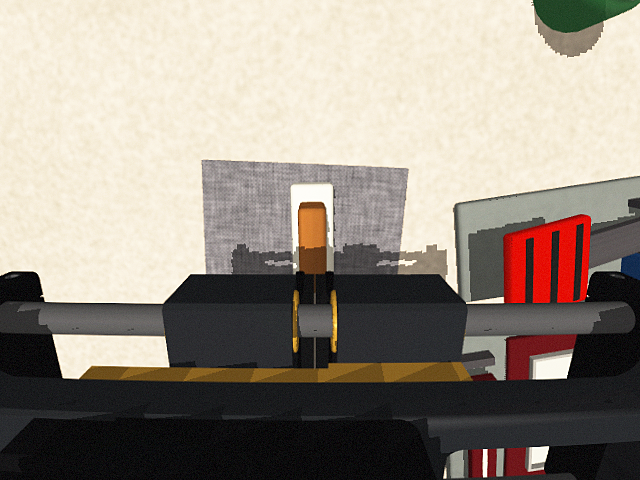

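The fingers shut to 0.4 mm, so they missed the block. I'll check the wrist camera calibration against the TCP and the depth data.

Run:
```python
from h import *
np.set_printoptions(precision=1,suppress=True)
s=snap("wrist"); st=env.sense(); print(st["ee_pos"],"tcp px",proj(s,st["ee_pos"]), "cam",ray(s,320,240))
Rt=R.from_quat(st["orientation"]); print("cam in tool",Rt.inv().apply(ray(s,320,240)[0]-st["ee_pos"]),Rt.inv().apply(ray(s,320,240)[1]))
W=cloud(s)
for q in((313,195),(313,215),(313,260),(300,280),(300,320),(313,350),(250,230),(313,268)): print(q,W[q[1],q[0]],s["range_z"][q[1],q[0]],s["color"][q[1],q[0]])
t=snap("top","top1"); Wt=cloud(t)
for q in((199,302),(195,300),(190,300),(204,303)): print(q,Wt[q[1],q[0]],t["color"][q[1],q[0]])
```

```text
[413.7 307.4  99.1] tcp px [311.9 269.6] cam (array([425. , 377.8, 293.7]), array([-0. , -0.3, -1. ]))
cam in tool [  71.1    1.2 -194.7] [-0.3  0.   1. ]
(313, 195) [418.7 339.6  20.5] 273.84454 [254 253 248]
(313, 215) [417.5 330.4  53.4] 244.4834 [214 130  57]
(313, 260) [412.8 297.9  53.2] 253.3071 [100  59  26]
(300, 280) [410.3 319.7 144.6] 159.56561 [13 16 15]
(300, 320) [nan nan nan] 0.0 [53 52 54]
(313, 350) [414.4 305.7 180.1] 128.70291 [38 35 37]
(250, 230) [361.  315.    1.7] 300.4972 [154 149 147]
(313, 268) [412.  292.2  53.9] 254.1596 [105  59  29]
(199, 302) [413.1 295.6  56.5] [71 49 32]
(195, 300) [418.5 306.9  56.8] [63 47 34]
(190, 300) [424.  275.8 223.4] [31 32 31]
(204, 303) [410.3 282.6  51.5] [76 54 39]
```

Run:
```python
import cv2
a=cv2.imread("pics/top1.png")[260:350,150:270]; cv2.imwrite("pics/c1.png",cv2.resize(a,None,fx=6,fy=6,interpolation=cv2.INTER_CUBIC))
```

```text
(no output)
```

View pics/c1.png

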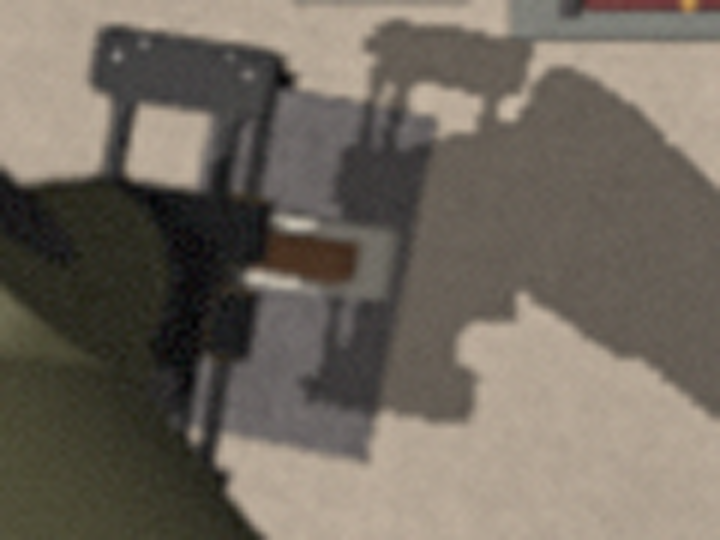

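Run:
```python
from h import *
np.set_printoptions(precision=1,suppress=True)
s=snap("wrist","w4"); st=env.sense(); print(st["ee_pos"],st["width"],st["t"])
Rt=R.from_quat(st["orientation"]); W=cloud(s)
T=Rt.inv().apply((W-st["ee_pos"]).reshape(-1,3)).reshape(W.shape)
for x in(298,308,322,330):
    print(x,[(v,*np.round(T[v,x]).tolist()) for v in range(250,345,8)])
for p in([9,0,0],[0,0,0],[9,0,-45],[-9,0,0],[0,12,0]): print(p,proj(s,st["ee_pos"]+Rt.apply(p)))
```

```text
[413.5 307.4  98.8] 0.323029001956116 6.6833
298 [(250, -12.0, -12.0, 78.0), (258, -19.0, -12.0, 78.0), (266, -26.0, -12.0, 79.0), (274, 11.0, -7.0, -37.0), (282, 11.0, -6.0, -47.0), (290, 11.0, -6.0, -55.0), (298, 34.0, -3.0, -113.0), (306, 33.0, -3.0, -115.0), (314, 32.0, -3.0, -118.0), (322, 31.0, -3.0, -120.0), (330, 29.0, -3.0, -120.0), (338, 24.0, -3.0, -116.0)]
308 [(250, -2.0, -3.0, 45.0), (258, -8.0, -3.0, 45.0), (266, -14.0, -3.0, 45.0), (274, 10.0, -2.0, -34.0), (282, 9.0, -2.0, -42.0), (290, 10.0, -2.0, -53.0), (298, 10.0, -2.0, -60.0), (306, 33.0, -0.0, -116.0), (314, 32.0, -0.0, -119.0), (322, 31.0, -0.0, -119.0), (330, 28.0, -0.0, -120.0), (338, 4.0, -1.0, -82.0)]
322 [(250, -2.0, 7.0, 45.0), (258, -7.0, 7.0, 43.0), (266, -14.0, 7.0, 46.0), (274, 10.0, 5.0, -33.0), (282, 10.0, 5.0, -44.0), (290, 10.0, 4.0, -52.0), (298, 9.0, 4.0, -59.0), (306, 33.0, 3.0, -117.0), (314, 31.0, 3.0, -117.0), (322, 30.0, 3.0, -119.0), (330, 29.0, 3.0, -121.0), (338, 4.0, 4.0, -82.0)]
330 [(250, -12.0, 14.0, 78.0), (258, -19.0, 14.0, 79.0), (266, -26.0, 14.0, 78.0), (274, 11.0, 9.0, -36.0), (282, 11.0, 8.0, -46.0), (290, 11.0, 8.0, -55.0), (298, 12.0, 7.0, -65.0), (306, 33.0, 5.0, -117.0), (314, 32.0, 5.0, -118.0), (322, 30.0, 5.0, -119.0), (330, 28.0, 5.0, -119.0), (338, 10.0, 6.0, -93.0)]
[9, 0, 0] [312.4 254.6]
[0, 0, 0] [312.5 269.4]
[9, 0, -45] [312.  284.8]
[-9, 0, 0] [312.5 283.8]
[0, 12, 0] [333.1 269.4]
```

Depth shows the fingertips' visible end at tool z of about -33 mm. The real tips are therefore about 32 mm short of the reported TCP, which explains why they closed just above the rib (24.8 + 32 = 57, against a rib top at 55). I'll open and go down lower, watching the force.

{"method": "arm_command", "body": {"series": [[[0, 0, 0], 0, 80], [[0, 0, 0], 0, 80], [[0, 0, 0], 0, 80], [[0, 0, 0], 0, 80], [[0, 0, 0], 0, 80], [[0, 0, 0], 0, 80], [[0, 0, 0], 0, 80], [[0, 0, 30], 0, 80], [[0, 0, 60], 0, 80], [[0, 0, 75], 0, 80], [[0, 0, 82], 0, 80], [[0, 0, 88], 0, 80]]}}

```text
t: 7.68
ee_pos: [413.8, 307.9, 11.2]
orientation: [0.755, 0.656, -0.0, -0.0]
wrist_force: [0.2, -0.6, 0.6]
width: 59.2
```

{"method": "arm_command", "body": {"series": [[[0, 0, 5], 0, 80], [[0, 0, 10], 0, 80], [[0, 0, 14], 0, 80], [[0, 0, 14], 0, 80]]}}

```text
t: 8.02
ee_pos: [414.2, 307.8, -2.3]
orientation: [0.755, 0.655, -0.0, 0.0]
wrist_force: [-0.2, 0.4, -0.3]
width: 59.6
```

Run:
```python
from h import *
np.set_printoptions(precision=1,suppress=True)
s=snap("wrist","w5"); st=env.sense(); print(st["ee_pos"],st["width"],st["t"],st["wrist_force"])
Rt=R.from_quat(st["orientation"]); W=cloud(s)
T=Rt.inv().apply((W-st["ee_pos"]).reshape(-1,3)).reshape(W.shape)
m=(abs(T[...,1])>25)&(abs(T[...,1])<46)&(abs(T[...,0])<14)
for lo in range(-70,30,10):
    k=m&(T[...,2]>=lo)&(T[...,2]<lo+10)&(s["color"].max(-1)<60); print(lo,k.sum(),T[k].mean(0) if k.sum() else "")
```

```text
[414.3 308.   -2. ] 59.38454955107341 8.0667 [ 0.4 -1.4  0.1]
-70 476 [  8.2   0.6 -64.3]
-60 591 [  9.2   0.2 -55.2]
-50 526 [  8.2   0.9 -45. ]
-40 424 [  7.    0.3 -35.9]
-30 0 
-20 0 
-10 52 [-3.5  5.3 -4.1]
0 0 
10 0 
20 0
```

View pics/w5.png

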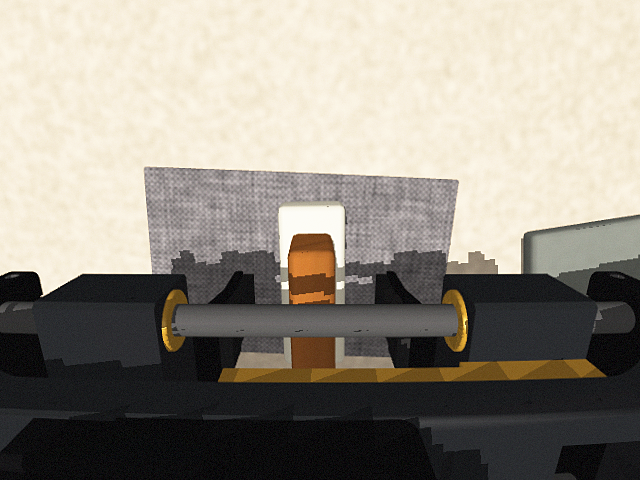

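Confirmed: the reported TCP is at z = -2 with no contact, and the finger points end near tool z of -33. The fingers straddle the rib at (315,300). I'll go 4 mm lower and grip.

{"method": "arm_command", "body": {"series": [[[0, 0, 2], 0, 80], [[0, 0, 4], 0, 80], [[0, 0, 4], 0, 150], [[0, 0, 4], 0, 255], [[0, 0, 4], 0, 255], [[0, 0, 4], 0, 255], [[0, 0, 4], 0, 255], [[0, 0, 4], 0, 255], [[0, 0, 4], 0, 255], [[0, 0, 4], 0, 255], [[0, 0, 4], 0, 255], [[0, 0, 4], 0, 255]], "force": 40}}

```text
t: 9.07
ee_pos: [414.1, 308.0, -6.1]
orientation: [0.755, 0.656, -0.0, 0.0]
wrist_force: [-0.7, -0.3, 0.8]
width: 19.6
```

{"method": "arm_command", "body": {"series": [[[0, 0, -3], 0, 255], [[0, 0, -10], 0, 255], [[0, 0, -20], 0, 255], [[0, 0, -35], 0, 255], [[0, 0, -50], 0, 255], [[0, 0, -65], 0, 255], [[0, 0, -80], 0, 255], [[0, 0, -80], 0, 255], [[0, 0, -80], 0, 255]]}}

```text
t: 9.82
ee_pos: [415.0, 308.3, 74.9]
orientation: [0.755, 0.655, 0.001, 0.001]
wrist_force: [0.2, -0.6, -1.7]
width: 19.6
```

```bash
cat >> h.py <<'E'
np.set_printoptions(precision=1,suppress=True)
def stat():
    st=env.sense(); q=st["orientation"]; print("t",st["t"],"p",st["ee_pos"],"yaw x",np.degrees(2*np.arctan2(q[1],q[0])).round(1),"F",st["wrist_force"],"w",round(st["width"],1)); return st
def w2t(d,yaw):  # world delta -> tool shift for tool x at yaw deg, tool down
    a=np.radians(yaw); return np.array([d[0]*np.cos(a)+d[1]*np.sin(a), d[0]*np.sin(a)-d[1]*np.cos(a), -d[2]])
E
python3 - <<'E'
from h import *
st=stat(); s=snap("wrist","w6"); W=cloud(s)
Rt=R.from_quat(st["orientation"]); T=Rt.inv().apply((W-st["ee_pos"]).reshape(-1,3)).reshape(W.shape)
H,S,V=cv2.split(cv2.cvtColor(s["color"],cv2.COLOR_RGB2HSV))
m=(S<50)&(V>200)&(abs(T[...,1])<25)&(abs(T[...,0])<70)&(T[...,2]<30); print("sole pts tool",m.sum(),T[m].mean(0),T[m].min(0),T[m].max(0))
m=(H<20)&(S>100)&(V>40)&(abs(T[...,1])<25)&(abs(T[...,0])<70)&(T[...,2]<30); print("rib",m.sum(),T[m].mean(0),T[m].min(0),T[m].max(0))
E
```

```text
t 9.8167 p [415.  308.3  74.9] yaw x 81.9 F [ 0.2 -0.6 -1.7] w 19.6
sole pts tool 2392 [ 31.8   1.1 -25.8] [  9.8 -15.9 -30.2] [ 41.2  17.3 -22.5]
rib 8344 [ 16.6   1.1 -90.1] [ -45.8  -25.  -136.2] [ 37.   25.  -25.7]
```

{"method": "arm_command", "body": {"series": [[[-10, 9, -15], -0.02, 255], [[-30, 27, -15], -0.05, 255], [[-52, 46, -15], -0.08, 255], [[-74, 66, -15], -0.11, 255], [[-96, 86, -15], -0.148, 255], [[-118, 105, -10], -0.148, 255], [[-140, 125, 0], -0.148, 255], [[-158, 141, 10], -0.148, 255], [[-168, 150, 15], -0.148, 255], [[-172, 153, 15], -0.148, 255], [[-172, 153, 15], -0.148, 255], [[-172, 153, 15], -0.148, 255]]}}

```text
t: 10.87
ee_pos: [540.7, 118.0, 59.0]
orientation: [0.704, 0.71, 0.0, -0.001]
wrist_force: [1.0, -0.3, -0.2]
width: 19.6
```

Run:
```python
from h import *
st=stat(); s=snap("wrist","w7"); t=snap("top","top2")
W=cloud(s); H,S,V=cv2.split(cv2.cvtColor(s["color"],cv2.COLOR_RGB2HSV))
for b,ce,m in blobs((H>12)&(H<32)&(S>90)&(V>100),20): print(ce,b,on(s,*ce,42),np.nanmedian(W[m],0))
```

```text
t 10.8667 p [540.7 118.   59. ] yaw x 90.5 F [ 1.  -0.3 -0.2] w 19.6
[313.6 258.3] [ 290  236   48   41 1570] [541.2 119.1  42. ] [541.3 143.8 118.3]
[304.2 284.9] [293 278  23  15 171] [535.3 101.2  42. ] [537.8 133.2 119.1]
[254.  321.3] [250 290  13  62 387] [502.1  74.8  42. ] [527.5 149.6 180. ]
[374.9 321. ] [368 290  13  62 441] [582.2  75.8  42. ] [555.5 149.9 180. ]
[314.  298.3] [291 294  47  10 448] [541.7  91.9  42. ] [541.5 127.1 119. ]
[331.7 371.9] [ 125  338  392   44 6032] [554.5  36.4  42. ] [545.1 141.6 188.6]
```

View pics/w7.png

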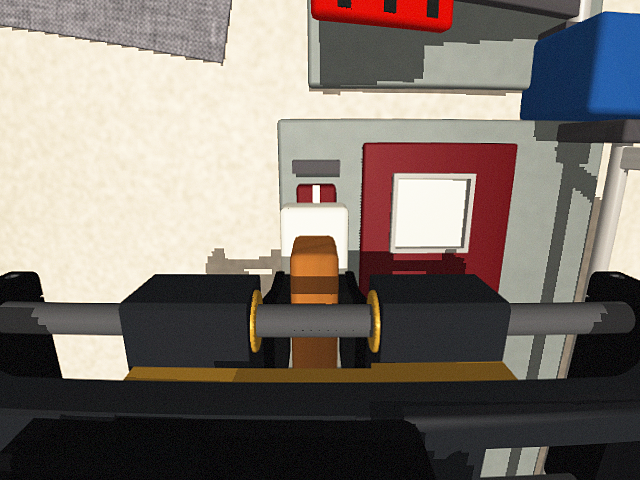

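The block hangs over the seam's pedal end. The white line shows at (316,190) and pocket 0 at (432,213).

Run:
```python
from h import *
st=stat(); s=snap("wrist")
H,S,V=cv2.split(cv2.cvtColor(s["color"],cv2.COLOR_RGB2HSV)); v,u=np.mgrid[0:480,0:640]
for b,ce,m in blobs((S<60)&(V>190)&(u>380)&(u<480)&(v>165)&(v<260),1000): print("pocket0",ce,b,on(s,*ce,25))
for b,ce,m in blobs((S<60)&(V>190)&(u>300)&(u<332)&(v>180)&(v<204),30): print("line",ce,b,on(s,*ce,42))
for b,ce,m in blobs(((H<8)|(H>170))&(S>100)&(u>285)&(u<350)&(v>180)&(v<204),30): print("strip",ce,b,on(s,*ce,42),on(s,b[0],ce[1],42),on(s,b[0]+b[2],ce[1],42))
```

```text
t 10.9667 p [540.9 118.5  59.5] yaw x 90.6 F [-0.2 -0.  -1.3] w 19.5
pocket0 [429.7 212.5] [ 391  174   85   80 5641] [617.7 146.3  25. ]
line [316.7 182.8] [301 182  31   2  40] [542.8 166.6  42. ]
line [315.5 194.3] [313 186   6  18 105] [542.1 159.8  42. ]
strip [315.5 193.3] [297 185  39  18 541] [542.1 160.3  42. ] [531.  160.2  42. ] [554.4 160.5  42. ]
```

{"method": "arm_command", "body": {"series": [[[-1, 1.5, 8], 0, 255], [[-1, 1.5, 16], 0, 255], [[-1, 1.5, 22], 0, 255], [[-1, 1.5, 25], 0, 255], [[-1, 1.5, 27], 0, 255], [[-1, 1.5, 28], 0, 255], [[-1, 1.5, 29], 0, 255], [[-1, 1.5, 30], 0, 255], [[-1, 1.5, 30], 0, 255], [[-1, 1.5, 30], 0, 255]]}}

```text
t: 11.85
ee_pos: [543.0, 115.3, 29.2]
orientation: [0.705, 0.71, 0.0, 0.0]
wrist_force: [-1.6, 0.5, 2.1]
width: 19.6
```

{"method": "arm_command", "body": {"series": [[[0, 0, 0], 0, 255], [[0, 0, 0], 0, 255], [[0, 0, 0], 0, 255]]}}

```text
t: 12.1
ee_pos: [543.1, 115.3, 29.0]
orientation: [0.705, 0.71, 0.0, 0.0]
wrist_force: [-2.2, -0.4, 3.7]
width: 19.6
```

{"method": "arm_command", "body": {"series": [[[-6, 0, 0], 0, 255], [[-14, 0, 0], 0, 255], [[-22, 0, 0], 0, 255], [[-30, 0, 0], 0, 255], [[-38, 0, 0], 0, 255], [[-46, 0, 0], 0, 255], [[-54, 0, 0], 0, 255], [[-60, 0, 0], 0, 255], [[-60, 0, 0], 0, 255], [[-60, 0, 0], 0, 255]]}}

```text
t: 12.93
ee_pos: [543.5, 53.0, 28.8]
orientation: [0.705, 0.709, -0.001, 0.001]
wrist_force: [0.9, -2.6, 1.9]
width: 19.7
```

{"method": "arm_command", "body": {"series": [[[-6, 0, 0], 0, 255], [[-14, 0, 0], 0, 255], [[-22, 0, 0], 0, 255], [[-30, 0, 0], 0, 255], [[-38, 0, 0], 0, 255], [[-46, 0, 0], 0, 255], [[-54, 0, 0], 0, 255], [[-60, 0, 0], 0, 255], [[-60, 0, 0], 0, 255], [[-60, 0, 0], 0, 255]]}}

```text
t: 13.77
ee_pos: [543.8, -7.0, 28.8]
orientation: [0.705, 0.709, -0.001, 0.001]
wrist_force: [-0.3, -1.8, 2.8]
width: 19.7
```

{"method": "arm_command", "body": {"series": [[[-6, 0, 0.5], 0, 255], [[-14, 0, 0.5], 0, 255], [[-22, 0, 0.5], 0, 255], [[-30, 0, 0.5], 0, 255], [[-38, 0, 0.5], 0, 255], [[-46, 0, 0.5], 0, 255], [[-54, 0, 0.5], 0, 255], [[-58, 0, 0.5], 0, 255], [[-58, 0, 0.5], 0, 255], [[-58, 0, 0.5], 0, 255]]}}

```text
t: 14.6
ee_pos: [544.2, -65.0, 28.4]
orientation: [0.705, 0.709, -0.001, 0.001]
wrist_force: [0.1, -3.5, 2.8]
width: 19.5
```

Run:
```python
from h import *
st=stat()
yaw=90.5; d=np.array([406.5,311,110])-st["ee_pos"]; print(w2t(d,yaw))
```

```text
t 14.6 p [544.2 -65.   28.4] yaw x 90.3 F [ 0.1 -3.5  2.8] w 19.5
[ 377.2 -134.4  -81.6]
```

{"method": "arm_command", "body": {"series": [[[0, 0, -6], 0, 255], [[0, 0, -20], 0, 255], [[5, -2, -36], 0, 255], [[25, -9, -50], 0.02, 255], [[55, -20, -50], 0.05, 255], [[90, -32, -50], 0.08, 255], [[125, -45, -50], 0.11, 255], [[160, -57, -50], 0.148, 255], [[195, -70, -50], 0.148, 255], [[230, -82, -50], 0.148, 255], [[265, -94, -50], 0.148, 255], [[300, -107, -50], 0.148, 255]]}}

```text
t: 15.6
ee_pos: [433.9, 238.1, 79.1]
orientation: [0.755, 0.656, -0.0, 0.001]
wrist_force: [1.3, -0.2, -0.9]
width: 19.6
```

Run:
```python
from h import *
st=stat(); print(w2t(np.array([406.5,311,60])-st["ee_pos"],81.9))
```

```text
t 15.6 p [433.9 238.1  79.1] yaw x 82.0 F [ 1.3 -0.2 -0.9] w 19.6
[ 68.3 -37.4  19.1]
```

{"method": "arm_command", "body": {"series": [[[22, -12, 5], 0, 255], [[45, -25, 20], 0, 255], [[62, -34, 40], 0, 255], [[68, -37, 60], 0, 255], [[68, -37, 74], 0, 255], [[68, -37, 80], 0, 255], [[68, -37, 82], 0, 255], [[68, -37, 83.5], 0, 255], [[68, -37, 84.5], 0, 255], [[68, -37, 84.5], 0, 255]]}}

```text
t: 16.43
ee_pos: [409.1, 308.5, -5.4]
orientation: [0.756, 0.655, 0.001, 0.0]
wrist_force: [-0.3, -0.1, -1.4]
width: 19.7
```

Run:
```python
from h import *
stat()
```

```text
t 16.4333 p [409.1 308.5  -5.4] yaw x 81.8 F [-0.3 -0.1 -1.4] w 19.7
```

{"method": "arm_command", "body": {"series": [[[0, 0, 0.7], 0, 255], [[0, 0, 0.7], 0, 60], [[0, 0, 0.7], 0, 60], [[0, 0, 0.7], 0, 60], [[0, 0, 0.7], 0, 60], [[0, 0, 0.7], 0, 60], [[0, 0, 0.7], 0, 60], [[0, 0, -10], 0, 60], [[0, 0, -40], 0, 60], [[0, 0, -80], 0, 60], [[0, 0, -115], 0, 60], [[0, 0, -115], 0, 60]]}}

```text
t: 17.43
ee_pos: [411.5, 312.7, 116.1]
orientation: [0.755, 0.656, 0.006, 0.001]
wrist_force: [-0.3, 1.5, -0.1]
width: 65.8
```

Run:
```python
from h import *
st=stat(); s=snap("wrist"); H,S,V=cv2.split(cv2.cvtColor(s["color"],cv2.COLOR_RGB2HSV))
b,ce,m=blobs((H<20)&(S>100)&(V>60),200)[0]; r=cv2.minAreaRect(np.argwhere(m)[:,::-1].astype(np.float32)); print("rib",r,on(s,*r[0],55))
for b,ce,m in blobs((S<45)&(V>60)&(V<185),9000): r=cv2.minAreaRect(np.argwhere(m)[:,::-1].astype(np.float32)); print("felt",r,on(s,*r[0],3))
print(w2t(np.array([520,-60,120])-st["ee_pos"],81.9))
```

```text
t 17.4333 p [411.5 312.7 116.1] yaw x 82.0 F [-0.3  1.5 -0.1] w 65.8
rib ((311.0, 247.0), (84.0, 26.0), 90.0) [410.  308.9  55. ]
felt ((306.0790100097656, 228.16720581054688), (195.4219970703125, 120.42266082763672), 2.4681179523468018) [406. 312.   3.]
felt ((314.5, 321.0), (32.0, 313.0), 90.0) [400.7 220.4   3. ]
[-353.7  160.    -3.9]
```

{"method": "arm_command", "body": {"series": [[[-354, 160, -4], 1.431, 80], [[-354, 160, -4], 1.431, 80], [[-354, 160, -4], 1.431, 80], [[-354, 160, -4], 1.431, 80], [[-354, 160, -4], 1.431, 80], [[-354, 160, -4], 1.431, 80], [[-354, 160, -4], 1.431, 80], [[-354, 160, -4], 1.431, 80], [[-354, 160, -4], 1.431, 80], [[-354, 160, -4], 1.431, 80], [[-354, 160, -4], 1.431, 80], [[-354, 160, -4], 1.431, 80]]}}

```text
t: 18.48
ee_pos: [516.1, -65.7, 112.1]
orientation: [1.0, -0.005, -0.001, -0.0]
wrist_force: [-0.6, 0.6, -0.2]
width: 59.9
```

{"method": "arm_command", "body": {"series": [[[-90, 290, 0], 0, 80], [[-90, 290, 0], 0, 80], [[-90, 290, 0], 0, 80], [[-90, 290, 0], 0, 80], [[-90, 290, 0], 0, 80], [[-90, 290, 0], 0, 80], [[-90, 290, 0], 0, 80], [[-90, 290, 0], 0, 80], [[-90, 290, 0], 0, 80], [[-90, 290, 0], 0, 80]]}}

```text
t: 19.32
ee_pos: [425.8, -353.6, 112.1]
orientation: [1.0, -0.001, -0.0, -0.001]
wrist_force: [0.6, 1.0, -0.2]
width: 59.3
```

```bash
cat >> h.py <<'E'
def feet(s,z=31,mn=60):
    H,S,V=cv2.split(cv2.cvtColor(s["color"],cv2.COLOR_RGB2HSV)); k=np.ones((3,3),np.uint8); out=[]
    br=((H>8)&(H<32)&(S>90)&(V>60)).astype(np.uint8)
    for b,ce,m in blobs(br,mn):
        r=cv2.minAreaRect(np.argwhere(m)[:,::-1].astype(np.float32))
        if min(r[1])>0.6*max(r[1]): out.append((ce,b[4],on(s,*ce,z)))
    return out
E
python3 - <<'E'
from h import *
st=stat(); s=snap("wrist","w8")
for f in feet(s): print(f, w2t(f[2]-st["ee_pos"],0))
t=snap("top","top3")
for f in feet(t,mn=10): print("top",f)
E
```

```text
t 19.3167 p [ 425.8 -353.6  112.1] yaw x -0.2 F [ 0.6  1.  -0.2] w 59.3
(array([269.3,  15.9]), np.int32(599), array([ 585.7, -322.6,   31. ])) [160.  -31.   81.1]
(array([406.7,  51.2]), np.int32(573), array([ 562.5, -420.3,   31. ])) [136.8  66.7  81.1]
(array([253.9, 164.2]), np.int32(487), array([ 482.8, -307.7,   31. ])) [ 57.  -45.9  81.1]
(array([366.5, 185.5]), np.int32(446), array([ 466.2, -394.4,   31. ])) [40.5 40.8 81.1]
top (array([417. , 243.9]), np.int32(48), array([ 584. , -320.8,   31. ]))
top (array([450.6, 252.2]), np.int32(47), array([ 561. , -418.3,   31. ]))
top (array([412.2, 279.8]), np.int32(51), array([ 480.9, -306.2,   31. ]))
top (array([517.9, 399.8]), np.int32(942), array([ 141.4, -608.2,   31. ]))
```

View pics/w8.png

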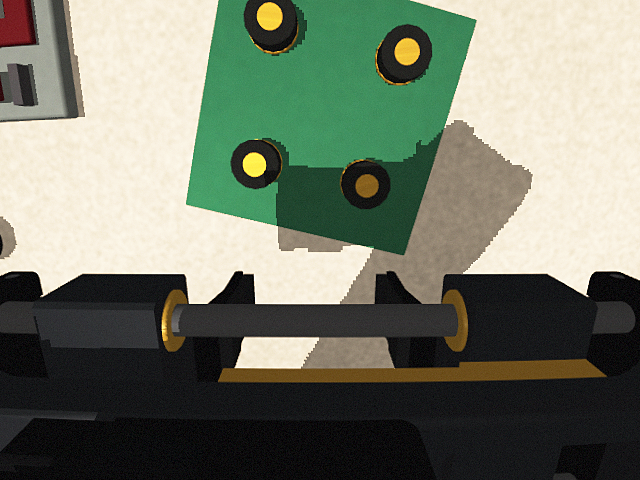

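The wrist view shows four black feet with brass discs on the mat at (269,16), (407,51), (254,164) and (367,185). Nothing blue or pink is on the mat, so all four are mine. I'll start with the nearest, at (367,185).

{"method": "arm_command", "body": {"series": [[[25, 25, 25], 0, 80], [[40, 40, 60], 0, 80], [[40, 40.5, 95], 0, 80], [[40, 40.5, 118], 0, 80], [[40, 40.5, 127], 0, 80], [[40, 40.5, 130.5], 0, 80], [[40, 40.5, 130.5], 0, 120], [[40, 40.5, 130.5], 0, 255], [[40, 40.5, 130.5], 0, 255], [[40, 40.5, 130.5], 0, 255], [[40, 40.5, 130.5], 0, 255], [[40, 40.5, 130.5], 0, 255]], "force": 25}}

```text
t: 20.42
ee_pos: [467.3, -395.3, -15.8]
orientation: [1.0, -0.001, 0.001, 0.001]
wrist_force: [-0.9, 0.8, 6.8]
width: 37.2
```

{"method": "arm_command", "body": {"series": [[[0, 0, 0], 0, 255], [[0, 0, 0], 0, 255], [[0, 0, -5], 0, 255], [[0, 0, -20], 0, 255], [[0, 0, -50], 0, 255], [[0, 0, -85], 0, 255], [[0, 0, -110], 0, 255], [[0, 0, -110], 0, 255]]}}

```text
t: 21.08
ee_pos: [469.7, -397.0, 99.1]
orientation: [1.0, -0.001, 0.004, 0.004]
wrist_force: [0.9, -0.7, -1.0]
width: 37.1
```

Run:
```python
from h import *
st=stat(); s=snap("wrist","w9")
for f in feet(s): print(f)
W=cloud(s); T=R.from_quat(st["orientation"]).inv().apply((W-st["ee_pos"]).reshape(-1,3)).reshape(W.shape)
m=(abs(T[...,1])<22)&(abs(T[...,0])<30)&(T[...,2]<5)&(T[...,2]>-33)
print("held pts",m.sum(),T[m].mean(0),T[m].min(0),T[m].max(0))
P=np.array([619,-94,0]); print("to pocket3",w2t(P-st["ee_pos"],0))
```

```text
t 21.0833 p [ 469.7 -397.    99.1] yaw x -0.1 F [ 0.9 -0.7 -1. ] w 37.1
(array([206.1,  80.3]), np.int32(603), array([ 585.7, -322.7,   31. ]))
(array([346., 114.]), np.int32(580), array([ 562.8, -420.4,   31. ]))
(array([196.2, 225. ]), np.int32(483), array([ 482.7, -307.9,   31. ]))
held pts 606 [ 14.4   0.2 -26.9] [  2.9 -21.9 -33. ] [ 18.5  21.4 -18.7]
to pocket3 [ 149.3 -303.    99.1]
```

{"method": "arm_command", "body": {"series": [[[5, -15, 0], 0, 255], [[12, -42, 0], 0, 255], [[21, -72, 0], 0, 255], [[30, -102, 0], 0, 255], [[40, -134, 0], 0, 255], [[49, -166, 0], 0, 255], [[59, -198, 0], 0, 255], [[68, -230, 0], 0, 255], [[77, -260, 0], 0, 255], [[85, -285, 0], 0, 255], [[90, -303, 0], 0, 255], [[90, -303, 0], 0, 255]]}}

```text
t: 22.13
ee_pos: [556.0, -83.6, 90.7]
orientation: [1.0, 0.004, -0.001, -0.002]
wrist_force: [0.3, 0.6, -0.1]
width: 36.8
```

```bash
cat >> h.py <<'E'
def pockets(s,mn=800):
    H,S,V=cv2.split(cv2.cvtColor(s["color"],cv2.COLOR_RGB2HSV)); out=[]
    for b,ce,m in blobs((S<70)&(V>150),mn):
        if m.sum()>12000: continue
        r=cv2.minAreaRect(np.argwhere(m)[:,::-1].astype(np.float32))
        if min(r[1])>0.7*max(r[1]):
            c=cv2.boxPoints(r); out.append((np.round(r[0]),on(s,*r[0],25),np.linalg.norm(on(s,*c[0],25)-on(s,*c[1],25)),np.linalg.norm(on(s,*c[1],25)-on(s,*c[2],25))))
    return out
E
python3 - <<'E'
from h import *
st=stat(); s=snap("wrist","w9")
for p in pockets(s): print(p,w2t(p[1]-st["ee_pos"],0))
E
```

```text
t 22.1333 p [556.  -83.6  90.7] yaw x 0.4 F [ 0.3  0.6 -0.1] w 36.8
(array([216., 154.]), array([620.1, -12.4,  25. ]), np.float64(53.30936009176132), np.float64(53.89362348075044)) [ 64.  -71.2  65.7]
(array([330., 150.]), array([623.6, -94.7,  25. ]), np.float64(47.46783159385374), np.float64(52.440487397778845)) [67.6 11.1 65.7]
(array([107., 157.]), array([618.6,  68.8,  25. ]), np.float64(53.71000769832371), np.float64(56.50032918810515)) [  62.5 -152.4   65.7]
(array([531., 461.]), array([ 337.8, -294.4,   25. ]), np.float64(34.93905131137189), np.float64(37.03243346003239)) [-218.3  210.8   65.7]
```

View pics/w9.png

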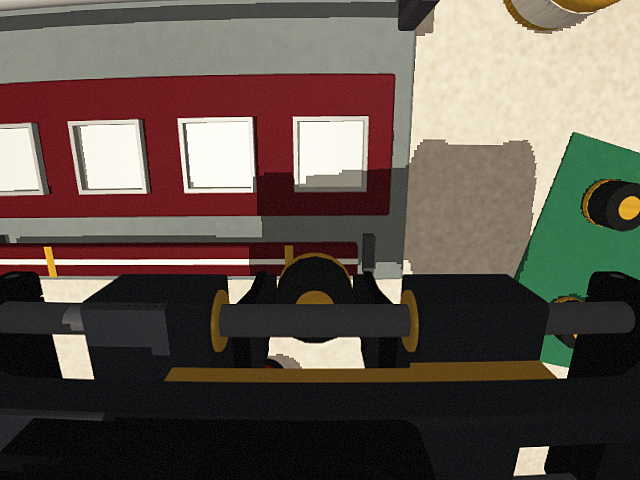

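The foot hangs upright between the fingers. Pocket 3 is at (330,153) and pocket 2 at (216,155).

{"method": "arm_command", "body": {"series": [[[0, 0, 0], 0, 255], [[0, 0, 0], 0, 255]]}}

```text
t: 22.35
ee_pos: [555.5, -92.5, 91.2]
orientation: [1.0, -0.001, -0.001, 0.0]
wrist_force: [0.1, -0.8, 0.4]
width: 37.3
```

Run:
```python
from h import *
st=stat(); s=snap("wrist")
print([proj(s,[620.3,-94,25]),proj(s,[619,-14,25])])
print(w2t(np.array([620.3,-94,8])-st["ee_pos"],0))
```

```text
t 22.35 p [555.5 -92.5  91.2] yaw x -0.2 F [ 0.1 -0.8  0.4] w 37.3
[array([315.7, 153.8]), array([204.8, 156.4])]
[64.8  1.5 83.2]
```

{"method": "arm_command", "body": {"series": [[[20, 0.5, 0], 0, 255], [[40, 1, 5], 0, 255], [[60, 1.5, 15], 0, 255], [[65, 1.5, 35], 0, 255], [[65, 1.5, 55], 0, 255], [[65, 1.5, 68], 0, 255], [[65, 1.5, 76], 0, 255], [[65, 1.5, 80], 0, 255], [[65, 1.5, 82], 0, 255], [[65, 1.5, 83], 0, 255], [[65, 1.5, 83], 0, 255], [[65, 1.5, 83], 0, 255]]}}

```text
t: 23.4
ee_pos: [622.4, -93.3, 10.4]
orientation: [1.0, -0.001, 0.001, 0.0]
wrist_force: [-0.0, -0.4, -0.1]
width: 37.4
```

Run:
```python
from h import *
stat()
```

```text
t 23.4 p [622.4 -93.3  10.4] yaw x -0.1 F [-0.  -0.4 -0.1] w 37.4
```

{"method": "arm_command", "body": {"series": [[[-1, 0.5, 1], 0, 255], [[-1.5, 0.5, 2], 0, 255], [[-1.5, 0.5, 3], 0, 255], [[-1.5, 0.5, 3], 0, 255]]}}

```text
t: 23.73
ee_pos: [620.0, -93.8, 6.2]
orientation: [1.0, -0.001, -0.0, 0.0]
wrist_force: [-0.0, 0.1, -0.7]
width: 37.2
```

Run:
```python
from h import *
stat()
```

```text
t 23.7333 p [620.  -93.8   6.2] yaw x -0.1 F [-0.   0.1 -0.7] w 37.2
```

{"method": "arm_command", "body": {"series": [[[0, 0, 0], 0, 80], [[0, 0, 0], 0, 80], [[0, 0, 0], 0, 80], [[0, 0, 0], 0, 80], [[0, 0, 0], 0, 80], [[0, 0, -10], 0, 80], [[0, 0, -35], 0, 80], [[0, 0, -70], 0, 80], [[-30, 0, -85], 0, 80], [[-65, 0, -85], 0, 80], [[-65, 0, -85], 0, 80]]}}

```text
t: 24.65
ee_pos: [549.1, -93.6, 91.6]
orientation: [1.0, -0.001, -0.003, 0.001]
wrist_force: [-0.4, -0.3, -1.7]
width: 59.6
```

Run:
```python
from h import *
st=stat(); s=snap("wrist","w10")
for f in feet(s,53): print(f)
for f in feet(s,31): print(f)
for p in pockets(s): print(p)
print(proj(s,[620.3,-94,53]))
for q in([482.7,-307.9],[585.7,-322.7],[562.8,-420.4]): print(w2t(np.array([q[0],q[1],-15.5])-st["ee_pos"],0))
```

```text
t 24.65 p [549.1 -93.6  91.6] yaw x -0.1 F [-0.4 -0.3 -1.7] w 59.6
(array([314. , 146.7]), np.int32(701), array([619. , -93.9,  53. ]))
(array([616.3, 194.8]), np.int32(447), array([ 589.1, -302.2,   53. ]))
(array([314. , 146.7]), np.int32(701), array([618.7, -94. ,  31. ]))
(array([616.3, 194.8]), np.int32(447), array([ 586., -322.,   31.]))
(array([314., 140.]), array([622.9, -94. ,  25. ]), np.float64(52.928193387893955), np.float64(49.18365012662599))
(array([200., 145.]), array([620. , -12.4,  25. ]), np.float64(53.375704799040314), np.float64(54.524367583101416))
(array([ 91., 149.]), array([618.9,  68.7,  25. ]), np.float64(53.02620425747432), np.float64(56.61843186785317))
[314.2 144.6]
[-66.4 214.3 107.1]
[ 36.6 229.1 107.1]
[ 13.7 326.8 107.1]
```

View pics/w10.png

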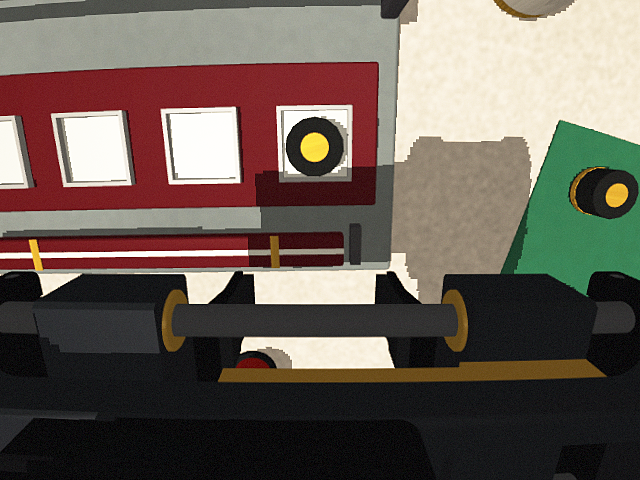

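The first foot is seated upright in pocket 3: its disc is at (314,147), where the pocket centre projects to (314,145). Next I'll hover behind the mat for the second foot.

{"method": "arm_command", "body": {"series": [[[-15, 32, -5], 0, 80], [[-32, 66, -10], 0, 80], [[-50, 103, -15], 0, 80], [[-67, 138, -19], 0, 80], [[-84, 173, -19], 0, 80], [[-101, 207, -19], 0, 80], [[-114, 235, -19], 0, 80], [[-122, 251, -19], 0, 80], [[-124, 256, -19], 0, 80], [[-124, 256, -19], 0, 80], [[-124, 256, -19], 0, 80]]}}

```text
t: 25.62
ee_pos: [432.3, -348.1, 110.5]
orientation: [1.0, 0.0, 0.0, -0.0]
wrist_force: [0.3, 0.6, -1.1]
width: 59.8
```

Run:
```python
from h import *
st=stat(); s=snap("wrist","w11")
for f in feet(s): print(f, w2t(f[2]-st["ee_pos"],0))
t=snap("top","top4"); H,S,V=cv2.split(cv2.cvtColor(t["color"],cv2.COLOR_RGB2HSV)); v,u=np.mgrid[0:480,0:640]
for b,ce,m in blobs((H<20)&(S>100)&(u>180)&(u<220)&(v>290)&(v<315),20): print("rib",ce,on(t,*ce,55))
```

```text
t 25.6167 p [ 432.3 -348.1  110.5] yaw x 0.0 F [ 0.3  0.6 -1.1] w 59.8
(array([277.6,  25.1]), np.int32(611), array([ 585.8, -322.6,   31. ])) [153.5 -25.5  79.5]
(array([414.8,  61. ]), np.int32(561), array([ 562.6, -420.4,   31. ])) [130.3  72.3  79.5]
(array([261.2, 172.8]), np.int32(471), array([ 482.8, -307.7,   31. ])) [ 50.5 -40.4  79.5]
rib [196.5 303.4] [409.  302.8  55. ]
```

{"method": "arm_command", "body": {"series": [[[25, -22, 25], 0, 80], [[48, -38, 60], 0, 80], [[51, -41, 93], 0, 80], [[51, -41, 114], 0, 80], [[51, -41, 123], 0, 80], [[51, -41, 126], 0, 80], [[51, -41, 126], 0, 120], [[51, -41, 126], 0, 255], [[51, -41, 126], 0, 255], [[51, -41, 126], 0, 255], [[51, -41, 126], 0, 255], [[51, -41, 126], 0, 255]], "force": 25}}

```text
t: 26.72
ee_pos: [482.8, -309.4, -14.1]
orientation: [1.0, -0.001, 0.001, 0.001]
wrist_force: [0.0, -0.9, 5.3]
width: 36.9
```

{"method": "arm_command", "body": {"series": [[[0, 0, 0], 0, 255], [[0, 0, 0], 0, 255], [[0, 0, -5], 0, 255], [[0, 0, -20], 0, 255], [[0, 0, -50], 0, 255], [[0, 0, -85], 0, 255], [[0, 0, -106], 0, 255], [[0, 0, -106], 0, 255], [[0, 0, -106], 0, 255]]}}

```text
t: 27.47
ee_pos: [482.7, -309.1, 91.8]
orientation: [1.0, -0.001, 0.001, 0.001]
wrist_force: [-0.4, -0.9, -2.0]
width: 37.1
```

{"method": "arm_command", "body": {"series": [[[4, -15, 0], 0, 255], [[10, -42, 0], 0, 255], [[18, -72, 0], 0, 255], [[25, -102, 0], 0, 255], [[33, -134, 0], 0, 255], [[41, -166, 0], 0, 255], [[49, -198, 0], 0, 255], [[57, -230, 0], 0, 255], [[64, -258, 0], 0, 255], [[70, -280, 0], 0, 255], [[73, -292, 0], 0, 255], [[73, -294, 0], 0, 255]]}}

```text
t: 28.47
ee_pos: [554.3, -10.5, 88.7]
orientation: [1.0, 0.002, -0.001, -0.001]
wrist_force: [0.8, 0.6, -0.5]
width: 36.9
```

{"method": "arm_command", "body": {"series": [[[0, 0, 0], 0, 255], [[0, 0, 0], 0, 255]]}}

```text
t: 28.63
ee_pos: [554.3, -16.0, 89.2]
orientation: [1.0, -0.001, -0.001, 0.0]
wrist_force: [0.0, -0.0, -0.5]
width: 37.3
```

Run:
```python
from h import *
st=stat(); s=snap("wrist","w12")
for p in pockets(s): print(p,w2t(p[1]-st["ee_pos"],0))
for f in feet(s,53): print(f)
W=cloud(s); T=R.from_quat(st["orientation"]).inv().apply((W-st["ee_pos"]).reshape(-1,3)).reshape(W.shape)
m=(abs(T[...,1])<22)&(abs(T[...,0])<30)&(T[...,2]<5)&(T[...,2]>-33)
print("held pts",m.sum(),T[m].mean(0),T[m].min(0),T[m].max(0))
```

```text
t 28.6333 p [554.3 -16.   89.2] yaw x -0.1 F [ 0.  -0.  -0.5] w 37.3
(array([311., 150.]), array([621.9, -14.1,  25. ]), np.float64(52.31413713587283), np.float64(48.942709778240896)) [67.7 -1.9 64.2]
(array([426., 148.]), array([623. , -96.2,  25. ]), np.float64(53.657112437840965), np.float64(48.49930516241349)) [68.7 80.2 64.2]
(array([197., 155.]), array([618.7,  67.8,  25. ]), np.float64(54.53954533235082), np.float64(53.30933715767604)) [ 64.5 -83.8  64.2]
(array([ 87., 159.]), array([617.6, 149. ,  25. ]), np.float64(53.30479353482076), np.float64(56.90386909092803)) [  63.3 -165.    64.2]
(array([555., 355.]), array([ 451.8, -223.8,   25. ]), np.float64(40.56097097171247), np.float64(30.43134194297007)) [-102.4  207.7   64.2]
(array([435.3, 155.4]), np.int32(651), array([619.1, -93.9,  53. ]))
held pts 646 [ 15.3   0.2 -25.9] [  2.2 -21.9 -33. ] [ 19.5  20.9 -17. ]
```

{"method": "arm_command", "body": {"series": [[[20, -1, 0], 0, 255], [[40, -2, 5], 0, 255], [[60, -2.5, 15], 0, 255], [[64.7, -2.5, 35], 0, 255], [[64.7, -2.5, 55], 0, 255], [[64.7, -2.5, 67], 0, 255], [[64.7, -2.5, 74], 0, 255], [[64.7, -2.5, 78], 0, 255], [[64.7, -2.5, 80], 0, 255], [[64.7, -2.5, 81], 0, 255], [[64.7, -2.5, 81], 0, 255], [[64.7, -2.5, 81], 0, 255]]}}

```text
t: 29.68
ee_pos: [620.6, -12.2, 10.4]
orientation: [1.0, -0.001, 0.001, 0.0]
wrist_force: [-0.4, 0.3, -0.6]
width: 36.9
```

{"method": "arm_command", "body": {"series": [[[0, 0, 0], 0, 255], [[0, 0, 0], 0, 255]]}}

```text
t: 29.85
ee_pos: [620.4, -12.2, 10.0]
orientation: [1.0, -0.001, 0.0, 0.0]
wrist_force: [-0.6, 0.1, -0.3]
width: 37.0
```

{"method": "arm_command", "body": {"series": [[[-0.7, 0.8, 1], 0, 255], [[-1, 1, 2.2], 0, 255], [[-1, 1, 2.2], 0, 255], [[-1, 1, 2.2], 0, 80], [[-1, 1, 2.2], 0, 80], [[-1, 1, 2.2], 0, 80], [[-1, 1, 2.2], 0, 80], [[-1, 1, 2.2], 0, 80], [[-1, 1, -8], 0, 80], [[-1, 1, -30], 0, 80], [[-1, 1, -65], 0, 80], [[-25, 1, -83], 0, 80]]}}

```text
t: 30.85
ee_pos: [599.7, -12.7, 96.5]
orientation: [1.0, -0.001, 0.004, -0.001]
wrist_force: [1.2, -0.1, 1.4]
width: 59.8
```

{"method": "arm_command", "body": {"series": [[[-20, 0, 0], 0, 80], [[-35, 0, 0], 0, 80], [[-40, 0, 0], 0, 80], [[-40, 0, 0], 0, 80]]}}

```text
t: 31.18
ee_pos: [554.4, -13.4, 93.1]
orientation: [1.0, -0.001, 0.0, 0.001]
wrist_force: [0.3, -0.4, 0.9]
width: 59.6
```

Run:
```python
from h import *
st=stat(); s=snap("wrist","w13")
for f in feet(s,53): print(f)
W=cloud(s)
for f in feet(s,53): print(np.nanmedian(W[int(f[0][1])-4:int(f[0][1])+5,int(f[0][0])-4:int(f[0][0])+5].reshape(-1,3),0))
for p in pockets(s): print(p[0],p[1])
```

```text
t 31.1833 p [554.4 -13.4  93.1] yaw x -0.1 F [ 0.3 -0.4  0.9] w 59.6
(array([313.7, 155.3]), np.int32(677), array([619.1, -13.4,  53. ]))
(array([437.2, 155.8]), np.int32(636), array([619.1, -93.8,  53. ]))
[619.3 -12.9  52.4]
[619.5 -93.8  52.5]
[428. 150.] [622.6 -95.9  25. ]
[202. 155.] [618.6  67.7  25. ]
[314. 150.] [621.7 -14.   25. ]
[ 94. 158.] [617.8 148.8  25. ]
```

Both feet are seated: tops at z = 52.4 and 52.5, centres (619.1,-13.4) and (619.1,-93.8). On to the third.

{"method": "arm_command", "body": {"series": [[[-2, 25, -5], 0, 80], [[-5, 62, -10], 0, 80], [[-8, 100, -15], 0, 80], [[-10, 139, -17], 0, 80], [[-13, 178, -17], 0, 80], [[-16, 216, -17], 0, 80], [[-19, 254, -17], 0, 80], [[-22, 288, -17], 0, 80], [[-24, 314, -17], 0, 80], [[-25, 327, -17], 0, 80], [[-25, 331, -17], 0, 80], [[-25, 331, -17], 0, 80]]}}

```text
t: 32.23
ee_pos: [530.1, -344.0, 108.8]
orientation: [1.0, -0.001, -0.0, -0.001]
wrist_force: [0.4, 0.9, 0.5]
width: 59.9
```

{"method": "arm_command", "body": {"series": [[[0, 0, 0], 0, 80], [[0, 0, 0], 0, 80]]}}

```text
t: 32.4
ee_pos: [530.8, -341.1, 109.5]
orientation: [1.0, 0.001, 0.0, -0.001]
wrist_force: [-0.6, 0.6, 0.2]
width: 59.8
```

Run:
```python
from h import *
st=stat(); s=snap("wrist","w14")
for f in feet(s): print(f, w2t(f[2]-st["ee_pos"],0))
```

```text
t 32.4 p [ 530.8 -341.1  109.5] yaw x 0.2 F [-0.6  0.6  0.2] w 59.8
(array([289.6, 166.4]), np.int32(484), array([ 586.2, -322.5,   31. ])) [ 55.3 -18.6  78.5]
(array([415.9, 197.5]), np.int32(436), array([ 562.8, -420.3,   31. ])) [32.  79.2 78.5]
```

{"method": "arm_command", "body": {"series": [[[28, -9, 25], 0, 80], [[50, -17, 60], 0, 80], [[55, -18, 93], 0, 80], [[55, -18, 114], 0, 80], [[55, -18, 122], 0, 80], [[55, -18, 125], 0, 80], [[55, -18, 125], 0, 120], [[55, -18, 125], 0, 255], [[55, -18, 125], 0, 255], [[55, -18, 125], 0, 255], [[55, -18, 125], 0, 255], [[55, -18, 125], 0, 255]], "force": 25}}

```text
t: 33.45
ee_pos: [585.5, -326.8, -13.9]
orientation: [1.0, -0.001, 0.001, 0.001]
wrist_force: [-1.7, 0.3, 4.9]
width: 37.1
```

{"method": "arm_command", "body": {"series": [[[0, 0, 0], 0, 255], [[0, 0, 0], 0, 255], [[0, 0, -5], 0, 255], [[0, 0, -20], 0, 255], [[0, 0, -50], 0, 255], [[0, 0, -85], 0, 255], [[0, 0, -106], 0, 255], [[0, -10, -106], 0, 255], [[-3, -30, -106], 0, 255], [[-5, -60, -106], 0, 255], [[-8, -92, -106], 0, 255], [[-10, -124, -106], 0, 255]]}}

```text
t: 34.45
ee_pos: [574.0, -200.9, 90.5]
orientation: [1.0, -0.001, -0.0, -0.0]
wrist_force: [0.7, -0.3, -0.1]
width: 37.3
```

{"method": "arm_command", "body": {"series": [[[-3, -34, 0], 0, 255], [[-6, -68, 0], 0, 255], [[-8, -102, 0], 0, 255], [[-11, -136, 0], 0, 255], [[-14, -170, 0], 0, 255], [[-16, -202, 0], 0, 255], [[-18, -230, 0], 0, 255], [[-20, -250, 0], 0, 255], [[-21, -262, 0], 0, 255], [[-21, -265, 0], 0, 255], [[-21, -265, 0], 0, 255], [[-21, -265, 0], 0, 255]]}}

```text
t: 35.45
ee_pos: [554.2, 61.0, 90.3]
orientation: [1.0, -0.001, -0.0, 0.001]
wrist_force: [-0.1, -0.1, -0.3]
width: 37.2
```

{"method": "arm_command", "body": {"series": [[[0, 0, 0], 0, 255]]}}

```text
t: 35.53
ee_pos: [554.3, 60.6, 90.2]
orientation: [1.0, -0.002, -0.0, 0.0]
wrist_force: [-0.1, -0.4, -0.2]
width: 37.1
```

```bash
cat >> h.py <<'E'
def held(s,st):
    W=cloud(s); T=R.from_quat(st["orientation"]).inv().apply((W-st["ee_pos"]).reshape(-1,3)).reshape(W.shape)
    m=(abs(T[...,1])<22)&(abs(T[...,0])<30)&(T[...,2]<5)&(T[...,2]>-33)
    print("held pts",m.sum(),T[m].mean(0) if m.any() else "",T[m].min(0) if m.any() else "",T[m].max(0) if m.any() else "")
E
python3 - <<'E'
from h import *
st=stat(); s=snap("wrist","w15"); held(s,st)
for p in pockets(s): print(p[0],p[1],w2t(p[1]-st["ee_pos"],0))
for f in feet(s,53): print(f)
E
```

```text
t 35.5333 p [554.3  60.6  90.2] yaw x -0.2 F [-0.1 -0.4 -0.2] w 37.1
held pts 654 [ 15.8   0.1 -25.9] [  3.1 -21.8 -32.9] [ 20.   21.9 -16.8]
[420. 150.] [621.9 -15.8  25. ] [67.6 76.4 65.2]
[533. 150.] [622.9 -99.   25. ] [ 68.5 159.6  65.2]
[306. 152.] [620.9  65.9  25. ] [66.6 -5.3 65.2]
[192. 157.] [617.5 147.7  25. ] [ 63.1 -87.1  65.2]
(array([428.5, 155. ]), np.int32(645), array([619.3, -13.3,  53. ]))
(array([549.1, 156.5]), np.int32(606), array([619. , -93.7,  53. ]))
```

{"method": "arm_command", "body": {"series": [[[20, -2, 0], 0, 255], [[40, -4, 5], 0, 255], [[58, -5, 15], 0, 255], [[62.8, -5, 35], 0, 255], [[62.8, -5, 55], 0, 255], [[62.8, -5, 67], 0, 255], [[62.8, -5, 74], 0, 255], [[62.8, -5, 78], 0, 255], [[62.8, -5, 81], 0, 255], [[62.8, -5, 82.5], 0, 255], [[62.8, -5, 82.5], 0, 255], [[62.8, -5, 82.5], 0, 255]]}}

```text
t: 36.58
ee_pos: [617.5, 67.9, 8.8]
orientation: [1.0, -0.001, 0.001, 0.0]
wrist_force: [1.1, -0.1, -0.6]
width: 37.1
```

{"method": "arm_command", "body": {"series": [[[0, 0, 0], 0, 255], [[0, 0, 0], 0, 255]]}}

```text
t: 36.75
ee_pos: [617.3, 67.9, 8.5]
orientation: [1.0, -0.001, 0.001, 0.0]
wrist_force: [-0.2, -0.4, 0.3]
width: 36.9
```

{"method": "arm_command", "body": {"series": [[[0.5, 0.7, 0.5], 0, 255], [[0.7, 1.2, 1], 0, 255], [[0.7, 1.2, 1], 0, 255], [[0.7, 1.2, 1], 0, 80], [[0.7, 1.2, 1], 0, 80], [[0.7, 1.2, 1], 0, 80], [[0.7, 1.2, 1], 0, 80], [[0.7, 1.2, 1], 0, 80], [[0.7, 1.2, -8], 0, 80], [[0.7, 1.2, -30], 0, 80], [[0.7, 1.2, -65], 0, 80], [[-22, 1.2, -83], 0, 80]]}}

```text
t: 37.75
ee_pos: [599.4, 66.8, 94.8]
orientation: [1.0, -0.001, 0.003, -0.001]
wrist_force: [0.5, 0.2, 2.1]
width: 59.9
```

{"method": "arm_command", "body": {"series": [[[-20, 0, 0], 0, 80], [[-35, 0, 0], 0, 80], [[-40, 0, 0], 0, 80], [[-40, 0, 0], 0, 80]]}}

```text
t: 38.08
ee_pos: [554.3, 66.5, 91.5]
orientation: [1.0, -0.0, 0.0, 0.001]
wrist_force: [0.1, -1.5, 0.9]
width: 59.6
```

Run:
```python
from h import *
st=stat(); s=snap("wrist","w16"); W=cloud(s)
for f in feet(s,53): print(f,np.nanmedian(W[int(f[0][1])-4:int(f[0][1])+5,int(f[0][0])-4:int(f[0][0])+5].reshape(-1,3),0))
for p in pockets(s): print(p[0],p[1])
t=snap("top","top5")
for f in feet(t,mn=10): print("top",f)
```

```text
t 38.0833 p [554.3  66.5  91.5] yaw x -0.1 F [ 0.1 -1.5  0.9] w 59.6
(array([312.2, 157.4]), np.int32(686), array([617.8,  67.5,  53. ])) [618.   67.6  52.5]
(array([437.2, 155.5]), np.int32(639), array([619.2, -13.3,  53. ])) [619.5 -13.4  52.5]
(array([556.3, 157.5]), np.int32(606), array([618.9, -93.6,  53. ])) [619.2 -93.6  52.6]
[314. 152.] [620.6  65.9  25. ]
[428. 150.] [621.9 -15.9  25. ]
[540. 150.] [623.3 -99.5  25. ]
[202. 157.] [617.7 147.5  25. ]
top (array([309.7, 229.9]), np.int32(42), array([621.6, -11.3,  31. ]))
top (array([338.4, 230.7]), np.int32(49), array([620.2, -94. ,  31. ]))
top (array([450.6, 252.3]), np.int32(48), array([ 560.7, -418.2,   31. ]))
top (array([517.9, 399.8]), np.int32(942), array([ 141.4, -608.2,   31. ]))
```

{"method": "arm_command", "body": {"series": [[[-3, 25, -5], 0, 80], [[-6, 60, -10], 0, 80], [[-10, 98, -15], 0, 80], [[-14, 137, -17], 0, 80], [[-18, 176, -17], 0, 80], [[-22, 215, -17], 0, 80], [[-25, 254, -17], 0, 80], [[-29, 293, -17], 0, 80], [[-33, 332, -17], 0, 80], [[-37, 371, -17], 0, 80], [[-41, 408, -17], 0, 80], [[-45, 440, -17], 0, 80]]}}

```text
t: 39.18
ee_pos: [509.0, -377.2, 107.3]
orientation: [1.0, -0.002, -0.0, 0.0]
wrist_force: [0.0, 0.1, 0.2]
width: 60.0
```

{"method": "arm_command", "body": {"series": [[[-2, 20, 0], 0, 80], [[-2, 26, 0], 0, 80], [[-2, 26, 0], 0, 80], [[-2, 26, 0], 0, 80], [[-2, 26, 0], 0, 80]]}}

```text
t: 39.6
ee_pos: [508.7, -396.5, 107.8]
orientation: [1.0, 0.001, 0.0, -0.001]
wrist_force: [-0.2, -0.5, -0.3]
width: 59.4
```

Run:
```python
from h import *
st=stat(); s=snap("wrist","w17")
for f in feet(s): print(f, w2t(f[2]-st["ee_pos"],0))
```

```text
t 39.6 p [ 508.7 -396.5  107.8] yaw x 0.1 F [-0.2 -0.5 -0.3] w 59.4
(array([345.9, 168.2]), np.int32(494), array([ 562.9, -420.4,   31. ])) [54.2 24.  76.8]
```

{"method": "arm_command", "body": {"series": [[[28, 12, 25], 0, 80], [[50, 22, 60], 0, 80], [[53.7, 23, 92], 0, 80], [[53.7, 23, 112], 0, 80], [[53.7, 23, 120], 0, 80], [[53.7, 23, 123], 0, 80], [[53.7, 23, 123], 0, 120], [[53.7, 23, 123], 0, 255], [[53.7, 23, 123], 0, 255], [[53.7, 23, 123], 0, 255], [[53.7, 23, 123], 0, 255], [[53.7, 23, 123], 0, 255]], "force": 25}}

```text
t: 40.65
ee_pos: [561.8, -423.0, -13.2]
orientation: [1.0, -0.001, 0.001, 0.001]
wrist_force: [-1.0, 1.0, 6.6]
width: 36.9
```

{"method": "arm_command", "body": {"series": [[[0, 0, 0], 0, 255], [[0, 0, 0], 0, 255], [[0, 0, -5], 0, 255], [[0, 0, -20], 0, 255], [[0, 0, -50], 0, 255], [[0, 0, -85], 0, 255], [[0, 0, -106], 0, 255], [[0, -10, -106], 0, 255], [[0, -30, -106], 0, 255], [[0, -60, -106], 0, 255], [[0, -95, -106], 0, 255], [[0, -130, -106], 0, 255]]}}

```text
t: 41.65
ee_pos: [560.5, -291.1, 91.0]
orientation: [1.0, -0.001, -0.0, -0.0]
wrist_force: [1.0, 0.4, -0.6]
width: 37.0
```

{"method": "arm_command", "body": {"series": [[[0, -35, 0], 0, 255], [[0, -70, 0], 0, 255], [[-1, -105, 0], 0, 255], [[-2, -140, 0], 0, 255], [[-3, -175, 0], 0, 255], [[-4, -210, 0], 0, 255], [[-5, -245, 0], 0, 255], [[-6, -280, 0], 0, 255], [[-7, -315, 0], 0, 255], [[-8, -350, 0], 0, 255], [[-8, -380, 0], 0, 255], [[-8, -405, 0], 0, 255]]}}

```text
t: 42.65
ee_pos: [552.7, 115.9, 91.3]
orientation: [1.0, 0.001, 0.0, -0.0]
wrist_force: [-0.1, -0.1, -0.6]
width: 37.0
```

{"method": "arm_command", "body": {"series": [[[0, -15, 0], 0, 255], [[0, -22, 0], 0, 255], [[0, -24, 0], 0, 255], [[0, -24, 0], 0, 255], [[0, -24, 0], 0, 255]]}}

```text
t: 43.07
ee_pos: [553.8, 134.8, 90.7]
orientation: [1.0, -0.002, -0.0, 0.001]
wrist_force: [0.6, -0.9, -1.3]
width: 37.1
```

Run:
```python
from h import *
st=stat(); s=snap("wrist","w18"); held(s,st)
for p in pockets(s): print(p[0],p[1],w2t(p[1]-st["ee_pos"],0))
for f in feet(s,53): print(f)
```

```text
t 43.0667 p [553.8 134.8  90.7] yaw x -0.2 F [ 0.6 -0.9 -1.3] w 37.1
held pts 675 [ 16.4   0.3 -25.5] [  4.2 -21.4 -33. ] [ 20.5  22.  -16.6]
[298. 152.] [619.8 146.2  25. ] [ 66.  -11.3  65.7]
[412. 151.] [620.8  64.1  25. ] [67.  70.7 65.7]
[613. 153.] [621.2 -88.7  25. ] [ 67.4 223.5  65.7]
(array([418. , 156.5]), np.int32(655), array([617.8,  67.6,  53. ]))
(array([539.6, 155.5]), np.int32(607), array([619.1, -13.2,  53. ]))
```

{"method": "arm_command", "body": {"series": [[[20, -4, 0], 0, 255], [[40, -8, 5], 0, 255], [[58, -10, 15], 0, 255], [[62.3, -10.5, 35], 0, 255], [[62.3, -10.5, 55], 0, 255], [[62.3, -10.5, 67], 0, 255], [[62.3, -10.5, 74], 0, 255], [[62.3, -10.5, 78], 0, 255], [[62.3, -10.5, 80.5], 0, 255], [[62.3, -10.5, 81.5], 0, 255], [[62.3, -10.5, 81.5], 0, 255], [[62.3, -10.5, 81.5], 0, 255]]}}

```text
t: 44.12
ee_pos: [616.6, 147.3, 10.3]
orientation: [1.0, -0.001, 0.001, -0.0]
wrist_force: [-0.3, -0.7, -0.6]
width: 37.6
```

{"method": "arm_command", "body": {"series": [[[0, 0, 0], 0, 255], [[0, 0, 0], 0, 255]]}}

```text
t: 44.28
ee_pos: [616.4, 147.2, 10.0]
orientation: [1.0, -0.001, 0.001, 0.0]
wrist_force: [0.4, 0.4, -0.3]
width: 36.9
```

{"method": "arm_command", "body": {"series": [[[0, 0.3, 0.7], 0, 255], [[0, 0.3, 1.3], 0, 255], [[0, 0.3, 1.3], 0, 255], [[0, 0.3, 1.3], 0, 80], [[0, 0.3, 1.3], 0, 80], [[0, 0.3, 1.3], 0, 80], [[0, 0.3, 1.3], 0, 80], [[0, 0.3, 1.3], 0, 80], [[0, 0.3, -8], 0, 80], [[0, 0.3, -30], 0, 80], [[0, 0.3, -65], 0, 80], [[-22, 0.3, -83], 0, 80]]}}

```text
t: 45.28
ee_pos: [598.4, 146.9, 96.2]
orientation: [1.0, -0.002, 0.003, -0.001]
wrist_force: [0.5, -0.6, 1.9]
width: 59.8
```

{"method": "arm_command", "body": {"series": [[[-20, 0, -10], 0, 80], [[-35, 0, -20], 0, 80], [[-40, 0, -30], 0, 80], [[-40, 0, -30], 0, 80], [[-40, 0, -30], 0, 80]]}}

```text
t: 45.7
ee_pos: [555.2, 146.7, 123.3]
orientation: [1.0, -0.001, 0.001, 0.0]
wrist_force: [0.7, -0.2, -0.7]
width: 59.8
```

Run:
```python
from h import *
st=stat(); s=snap("wrist","w19"); W=cloud(s)
for f in feet(s,53): print(f,np.nanmedian(W[int(f[0][1])-4:int(f[0][1])+5,int(f[0][0])-4:int(f[0][0])+5].reshape(-1,3),0))
H,S,V=cv2.split(cv2.cvtColor(s["color"],cv2.COLOR_RGB2HSV))
for b,ce,m in blobs(((H<6)|(H>174))&(S>150)&(V>100),1500): print("red",ce,b,np.nanmedian(W[m],0),np.nanpercentile(W[m],[2,98],0))
```

```text
t 45.7 p [555.2 146.7 123.3] yaw x -0.1 F [ 0.7 -0.2 -0.7] w 59.8
(array([421.4, 157.4]), np.int32(503), array([617.8,  67.6,  53. ])) [618.1  67.7  52.6]
(array([528.2, 156.5]), np.int32(484), array([619.3, -13.2,  53. ])) [619.6 -13.3  52.4]
(array([313.9, 158.3]), np.int32(534), array([617. , 146.6,  53. ])) [617.2 147.3  52.3]
(array([627.3, 159. ]), np.int32(440), array([618.9, -93.5,  53. ])) [619.6 -93.3  52.7]
red [472.2 123.2] [  258    85   382   127 18517] [652.9  15.4  24.1] [[ 579.9 -123.3   22.6]
 [ 672.   177.1   25.6]]
red [136.7 223.4] [  91  174   90   99 6740] [572.4 271.7  76. ] [[541.8 243.2  66.1]
 [605.7 304.4  85.3]]
```

View pics/w19.png

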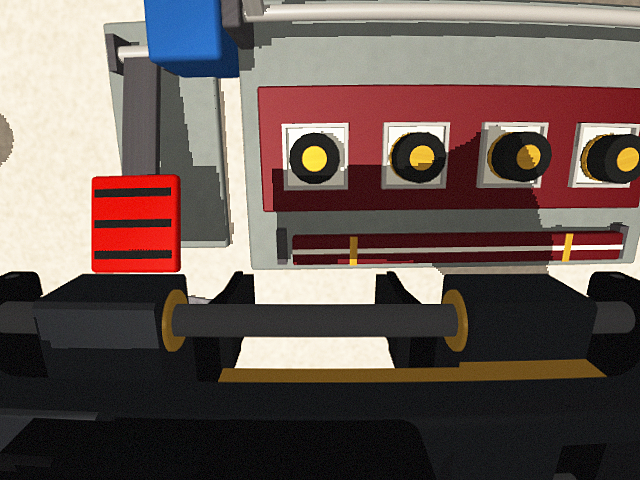

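All four feet are seated, with tops at z of about 52.5 and discs at (314,158), (421,157), (528,156) and (627,159). The pedal pad is at (137,223), world about (573,274,76). I'll turn 90° so the gripper body stays clear of the flap and shut the fingers above the pad.

{"method": "arm_command", "body": {"series": [[[2, -20, 0], -0.12, 255], [[3, -45, 0], -0.24, 255], [[4, -70, 0], -0.36, 255], [[5, -95, 0], -0.48, 255], [[6, -115, 0], -0.6, 255], [[7, -128, 0], -0.72, 255], [[7, -131, 0], -0.84, 255], [[7, -131, 0], -0.96, 255], [[7, -131, 0], -1.08, 255], [[7, -131, 0], -1.2, 255], [[7, -131, 0], -1.32, 255], [[7, -131, 0], -1.44, 255]], "force": 30}}

```text
t: 46.75
ee_pos: [561.6, 277.6, 120.9]
orientation: [0.751, 0.661, -0.001, -0.001]
wrist_force: [0.5, 0.2, 0.0]
width: 0.6
```

{"method": "arm_command", "body": {"series": [[[0, 0, 20], -0.12, 255], [[0, 0, 45], -0.12, 255], [[0, 0, 50], -0.12, 255], [[0, 0, 50], -0.12, 255], [[0, 0, 50], -0.12, 255]]}}

```text
t: 47.17
ee_pos: [561.3, 278.0, 72.1]
orientation: [0.712, 0.703, -0.0, -0.001]
wrist_force: [-0.2, -1.0, 0.8]
width: 0.0
```

Run:
```python
from h import *
st=stat(); t=snap("top","top6"); H,S,V=cv2.split(cv2.cvtColor(t["color"],cv2.COLOR_RGB2HSV)); v,u=np.mgrid[0:480,0:640]
for b,ce,m in blobs((H<20)&(S>100)&(u>180)&(u<220)&(v>290)&(v<315),20): print("rib",ce,on(t,*ce,55))
s=snap("wrist","w20"); W=cloud(s); H,S,V=cv2.split(cv2.cvtColor(s["color"],cv2.COLOR_RGB2HSV))
for b,ce,m in blobs(((H<6)|(H>174))&(S>150)&(V>60),300): print("red",ce,b,np.nanpercentile(W[m],[2,98],0))
c=np.vstack([s["color"],t["color"][150:330]*1])
```

```text
t 47.1667 p [561.3 278.   72.1] yaw x 89.3 F [-0.2 -1.   0.8] w 0.0
red [329.6 245.9] [ 269  216  119   88 5077] [[540.1 276.5  66.9]
 [604.9 307.6 112.1]]
```

Run:
```python
from h import *
s=snap("scene","scene2"); H,S,V=cv2.split(cv2.cvtColor(s["color"],cv2.COLOR_RGB2HSV)); p=proj(s,[410,309,50]); print(p); v,u=np.mgrid[0:480,0:640]
for b,ce,m in blobs((H<20)&(S>100)&(abs(u-p[0])<60)&(abs(v-p[1])<60),20): print("rib",ce,b[4],on(s,*ce,45))
a=s["color"][130:330,230:450,::-1]; cv2.imwrite("pics/c2.png",cv2.resize(a,None,fx=3,fy=3,interpolation=cv2.INTER_CUBIC))
```

```text
[328.4 171.7]
rib [372.6 145.4] 131 [432.2 545.8  45. ]
rib [385.6 140.6] 24 [450.9 601.5  45. ]
rib [326.5 176.2] 187 [414.7 290.9  45. ]
rib [373.  185.6] 356 [551.9 317.5  45. ]
rib [334.4 220.8] 64 [553.2 101.   45. ]
rib [364.2 218.2] 37 [611.2 154.2  45. ]
rib [348.6 226.8] 45 [597.1  97.5  45. ]
rib [377.7 225.9] 24 [656.6 141.4  45. ]
rib [363.6 227.8] 32 [630.8 114.2  45. ]
```

View pics/c2.png

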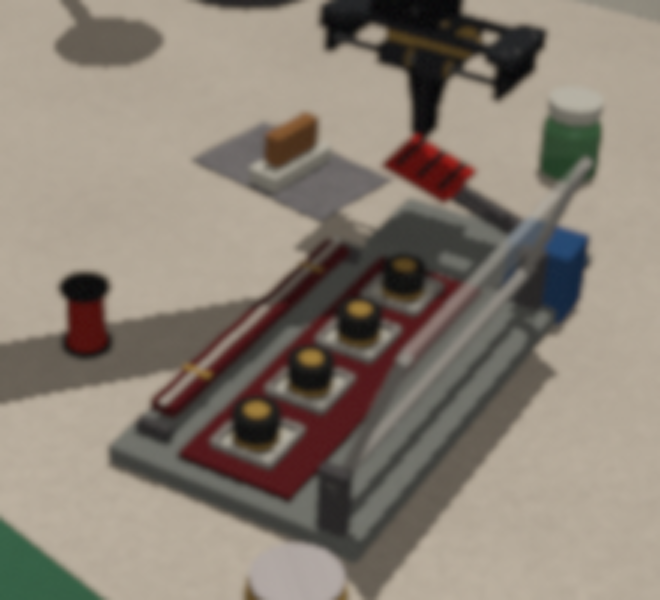

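The scene crop shows the block standing in the middle of the felt, all four feet upright in their pockets, and the shut fingers above the red pad. Now to press.

{"method": "arm_command", "body": {"series": [[[0, 0, 10], 0, 255], [[0, 0, 18], 0, 255], [[0, 0, 22], 0, 255], [[0, 0, 26], 0, 255], [[0, 0, 30], 0, 255], [[0, 0, 34], 0, 255], [[0, 0, 38], 0, 255], [[0, 0, 42], 0, 255], [[0, 0, 46], 0, 255], [[0, 0, 50], 0, 255], [[0, 0, 53], 0, 255], [[0, 0, 56], 0, 255]]}}

```text
t: 48.32
ee_pos: [559.4, 278.8, 16.5]
orientation: [0.711, 0.703, -0.001, -0.001]
wrist_force: [-5.0, -0.3, 6.6]
width: 0.5
```

{"method": "arm_command", "body": {"series": [[[0, 0, 0], 0, 255], [[0, 0, 0], 0, 255]]}}

```text
t: 48.48
ee_pos: [559.5, 278.8, 16.5]
orientation: [0.711, 0.703, -0.001, -0.001]
wrist_force: [-4.7, 0.0, 6.6]
width: 0.2
```

{"method": "arm_command", "body": {"series": [[[0, 0, 2], 0, 255], [[0, 0, 4], 0, 255], [[0, 0, 5], 0, 255], [[0, 0, 5], 0, 255], [[0, 0, 5], 0, 255]]}}

```text
t: 48.9
ee_pos: [559.5, 278.8, 11.7]
orientation: [0.711, 0.703, -0.001, -0.001]
wrist_force: [-5.1, 0.2, 7.2]
width: 0.4
```

{"method": "arm_command", "body": {"series": [[[0, 0, 1], 0, 255], [[0, 0, 2], 0, 255], [[0, 0, 2], 0, 255], [[0, 0, 2], 0, 255]]}}

```text
t: 49.23
ee_pos: [559.3, 278.8, 9.8]
orientation: [0.711, 0.703, -0.001, -0.001]
wrist_force: [-5.6, -1.6, 7.0]
width: 0.6
```

{"method": "arm_command", "body": {"series": [[[0, 0, 1], 0, 255], [[0, 0, 2], 0, 255], [[0, 0, 2], 0, 255], [[0, 0, 2], 0, 255]]}}

```text
t: 49.57
ee_pos: [559.3, 278.8, 9.2]
orientation: [0.711, 0.703, -0.001, -0.0]
wrist_force: [-9.1, -2.2, 16.3]
width: 0.5
```

The force jumped to 16 N at TCP z = 9.2, so the pedal is on its stop. I'll hold it for over 5 s.

{"method": "arm_command", "body": {"series": [[[0, 0, 0.5], 0, 255], [[0, 0, 0.5], 0, 255], [[0, 0, 0.5], 0, 255], [[0, 0, 0.5], 0, 255], [[0, 0, 0.5], 0, 255], [[0, 0, 0.5], 0, 255], [[0, 0, 0.5], 0, 255], [[0, 0, 0.5], 0, 255], [[0, 0, 0.5], 0, 255], [[0, 0, 0.5], 0, 255], [[0, 0, 0.5], 0, 255], [[0, 0, 0.5], 0, 255]]}}

```text
t: 50.57
ee_pos: [559.4, 278.8, 9.2]
orientation: [0.711, 0.703, -0.001, -0.0]
wrist_force: [-8.8, -2.2, 18.3]
width: 0.3
```

Run:
```python
from h import *
st=stat(); s=snap("scene","scene3")
a=s["color"][130:330,230:450,::-1]; cv2.imwrite("pics/c3.png",cv2.resize(a,None,fx=3,fy=3,interpolation=cv2.INTER_CUBIC))
```

```text
t 50.5667 p [559.4 278.8   9.2] yaw x 89.4 F [-8.8 -2.2 18.3] w 0.3
```

View pics/c3.png

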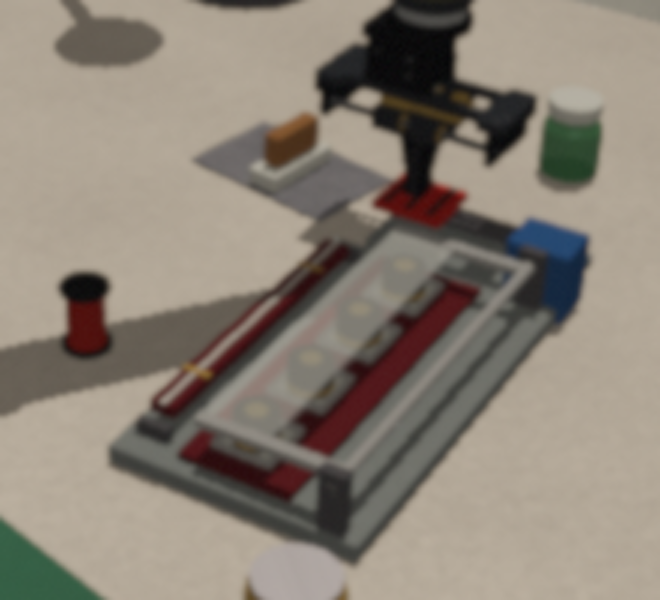

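The flap lies flat over the feet and the pad is level. I'll hold on, then let it up slowly.

{"method": "arm_command", "body": {"series": [[[0, 0, 0], 0, 255], [[0, 0, 0], 0, 255], [[0, 0, 0], 0, 255], [[0, 0, 0], 0, 255], [[0, 0, 0], 0, 255], [[0, 0, 0], 0, 255], [[0, 0, 0], 0, 255], [[0, 0, 0], 0, 255], [[0, 0, 0], 0, 255], [[0, 0, 0], 0, 255], [[0, 0, 0], 0, 255], [[0, 0, 0], 0, 255]]}}

```text
t: 51.62
ee_pos: [559.3, 278.8, 9.2]
orientation: [0.711, 0.703, -0.001, -0.0]
wrist_force: [-8.4, -3.2, 19.0]
width: 0.4
```

{"method": "arm_command", "body": {"series": [[[0, 0, 0], 0, 255], [[0, 0, 0], 0, 255], [[0, 0, 0], 0, 255], [[0, 0, 0], 0, 255], [[0, 0, 0], 0, 255], [[0, 0, 0], 0, 255], [[0, 0, 0], 0, 255], [[0, 0, 0], 0, 255], [[0, 0, 0], 0, 255], [[0, 0, 0], 0, 255], [[0, 0, 0], 0, 255], [[0, 0, 0], 0, 255]]}}

```text
t: 52.62
ee_pos: [559.3, 278.8, 9.1]
orientation: [0.711, 0.703, -0.001, -0.0]
wrist_force: [-9.4, -2.6, 18.1]
width: 0.5
```

{"method": "arm_command", "body": {"series": [[[0, 0, 0], 0, 255], [[0, 0, 0], 0, 255], [[0, 0, 0], 0, 255], [[0, 0, 0], 0, 255], [[0, 0, 0], 0, 255], [[0, 0, 0], 0, 255], [[0, 0, 0], 0, 255], [[0, 0, 0], 0, 255], [[0, 0, 0], 0, 255], [[0, 0, 0], 0, 255], [[0, 0, 0], 0, 255], [[0, 0, 0], 0, 255]]}}

```text
t: 53.62
ee_pos: [559.3, 278.8, 9.2]
orientation: [0.711, 0.703, -0.001, -0.0]
wrist_force: [-8.9, -2.8, 18.4]
width: 0.3
```

{"method": "arm_command", "body": {"series": [[[0, 0, 0], 0, 255], [[0, 0, 0], 0, 255], [[0, 0, 0], 0, 255], [[0, 0, 0], 0, 255], [[0, 0, 0], 0, 255], [[0, 0, 0], 0, 255], [[0, 0, 0], 0, 255], [[0, 0, 0], 0, 255], [[0, 0, 0], 0, 255], [[0, 0, 0], 0, 255], [[0, 0, 0], 0, 255], [[0, 0, 0], 0, 255]]}}

```text
t: 54.62
ee_pos: [559.3, 278.8, 9.1]
orientation: [0.711, 0.703, -0.001, -0.0]
wrist_force: [-8.5, -3.1, 19.1]
width: 0.4
```

{"method": "arm_command", "body": {"series": [[[0, 0, 0], 0, 255], [[0, 0, 0], 0, 255], [[0, 0, 0], 0, 255], [[0, 0, 0], 0, 255], [[0, 0, 0], 0, 255], [[0, 0, 0], 0, 255], [[0, 0, 0], 0, 255], [[0, 0, 0], 0, 255], [[0, 0, 0], 0, 255], [[0, 0, 0], 0, 255], [[0, 0, 0], 0, 255], [[0, 0, 0], 0, 255]]}}

```text
t: 55.62
ee_pos: [559.3, 278.8, 9.1]
orientation: [0.711, 0.703, -0.001, -0.0]
wrist_force: [-8.8, -3.6, 18.5]
width: 0.3
```

{"method": "arm_command", "body": {"series": [[[0, 0, -2], 0, 255], [[0, 0, -5], 0, 255], [[0, 0, -9], 0, 255], [[0, 0, -13], 0, 255], [[0, 0, -17], 0, 255], [[0, 0, -21], 0, 255], [[0, 0, -25], 0, 255], [[0, 0, -29], 0, 255], [[0, 0, -33], 0, 255], [[0, 0, -38], 0, 255], [[0, 0, -50], 0, 255], [[0, 0, -70], 0, 255]]}}

```text
t: 56.62
ee_pos: [557.7, 276.0, 74.6]
orientation: [0.711, 0.703, -0.004, -0.001]
wrist_force: [0.1, 0.4, -0.7]
width: 0.6
```

{"method": "arm_command", "body": {"series": [[[0, 0, -30], 0, 255], [[0, 0, -60], 0, 255], [[0, 0, -80], 0, 255], [[0, 0, -80], 0, 255], [[0, 0, -80], 0, 255], [[0, 0, -80], 0, 255], [[0, 0, -80], 0, 255], [[0, 0, -80], 0, 255]]}}

```text
t: 57.28
ee_pos: [560.0, 277.2, 155.2]
orientation: [0.711, 0.703, -0.002, -0.001]
wrist_force: [0.6, 0.5, 0.2]
width: 0.7
```

Run:
```python
from h import *
st=stat(); s=snap("scene","scene4"); w=snap("wrist","w21")
a=s["color"][130:330,230:450,::-1]; cv2.imwrite("pics/c4.png",cv2.resize(a,None,fx=3,fy=3,interpolation=cv2.INTER_CUBIC))
H,S,V=cv2.split(cv2.cvtColor(s["color"],cv2.COLOR_RGB2HSV)); v,u=np.mgrid[0:480,0:640]
for b,ce,m in blobs((H<20)&(S>100)&(abs(u-328)<12)&(abs(v-174)<16),20): print("rib",ce,b[4])
for f in feet(s,53,8): 
    if 300<f[0][0]<380 and 200<f[0][1]<290: print(f)
W=cloud(w); H,S,V=cv2.split(cv2.cvtColor(w["color"],cv2.COLOR_RGB2HSV))
for b,ce,m in blobs(((H<6)|(H>174))&(S>150)&(V>60),300): print("red",ce,np.nanpercentile(W[m],[2,98],0))
```

```text
t 57.2833 p [560.  277.2 155.2] yaw x 89.3 F [0.6 0.5 0.2] w 0.7
rib [326.5 176.2] 187
(array([333.2, 248.7]), np.int32(58), array([617.9, -14.5,  53. ]))
(array([315.2, 265.9]), np.int32(62), array([617.7, -94.5,  53. ]))
red [327.5 233.2] [[540.1 246.9  66.9]
 [605.1 306.9  85.6]]
```

View pics/c4.png

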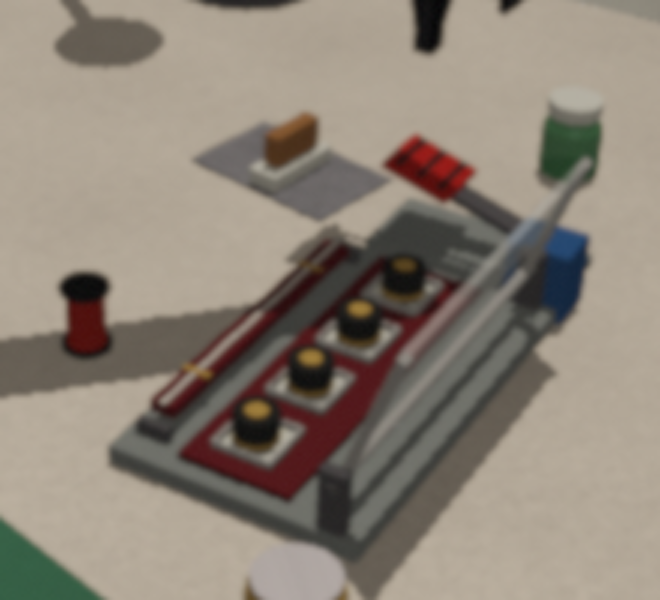

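The pedal is up again (pad z 67 to 86, as before). All four feet stand in their pockets, the block is at the same pixel as before the press (326.5,176.2), the bystanders in view are undisturbed, and the robot touches nothing.

```bash
python3 -c "
from workcell import env
print(env.close_job())"
```

```text
the job is handed in; nothing more can be done
None
```

The case panel is finished and the job is handed in, at about 57 s of the 208 s allowed. Handing in reports no verdict, so the results below come from my own measurements.

- **Seam:** I rubbed it from the brass line nearest the pedal to the other one. The wrist readings put the contact force at about 3.5–5 N, counting the block's weight. The block went back on the felt about 5 mm from its middle.
- **Feet:** All four black feet stand upright, one in each pocket. Close-up depth readings put every top at z of about 52.5 mm, against 53 mm for a seated foot, and each foot within about 2 mm of its pocket's centre.
- **Pedal:** I pressed it to its stop, where the force rose to 16–19 N and the flap lay flat over the feet. I held it there for about 6 s and let it up. The pad is back at its starting height.
- **Last look:** After the press, the feet and the block were where I had left them. The spool and jar looked undisturbed and the tin was only partly in view; the robot never worked near any of them. The gripper is clear of everything.

**Disagreements:**
- **Fingertips:** The real fingertips end about 32 mm short of the reported tool point. My first grasp of the block was lifted before the fingers had shut, and the second closed just above its rib; neither moved the block. I allowed for the offset from then on.
- **Force at pick-up:** The wrist read 5–7 N upward at each foot pick-up, which I did not explain; it had no visible effect.
- **Cameras:** The top and wrist cameras differed by about 2 mm, within their stated accuracy.

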